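Refit the lamp-bay cover of a microscope light source

ROBOT

A 7-joint arm with a two-finger parallel gripper is mounted at the origin on the work surface. World frame = base frame: x ahead of the robot, y to its left, z up, the work surface at z = 0. Lengths are in m, angles in rad, forces in N, time in s.
With the tool pointing down it reaches from about 0.425 to 0.925 m from the base axis. Payload 6.8 kg.
Tool frame: the origin (TCP) lies on the centre line of the jaws, within the pads' length; the fingertips stand 25 mm ahead of it and the grasp point (between the pads) lies 6 mm ahead of it; z points along the fingers, y is the direction in which the jaws open and shut (so a half turn about z gives the same grasp; the last joint's range is limited). The gripper opens to 85 mm and grips with 20 to 120 N. Pads are 22 mm wide; open, the fingers measure 114 mm over their backs; the gripper's body (76 mm by 85 mm) begins 54 mm behind the grasp point. The pads swing forward as they close: fully open they stand 13 mm farther back than shut.
Start: joints at [-1.436, 0.477, 0.022, 1.555, -0.011, 1.109, -0.083], TCP at [0.162, 0.655, 0.256] pointing down, gripper open.
Joint ranges: [-2.96, 2.96], [-0.34, 2.1], [-1.41, 1.46], [0.24, 2.44], [-1.37, 4.51], [0.17, 1.92], [-2.96, 2.96]. Speed limits (rad/s): [2.39, 2.39, 3.14, 3.14, 3.14, 3.14, 3.14].

INTERFACE

Orientations are given as a unit quaternion [w, x, y, z].
In Python, from station import status, cams, order, models gives the robot as it stands.
- The arm moves only by the tool move_arm, never from a script. Its argument "steps" is one flat list of numbers, 7 for each row, row after row: the gripper's target within -1 to 1 (fully open at 1, half-way at 0, shut at -1), then the shift along the world's x, y, z in cm, then the turn, a rotation vector about the world's x, y, z in degrees. A call has 1 to 8 rows; each row shifts and turns the commanded pose from where the row before left it; what a row does not reach is not made up. A row lasts 1/10 s, in which the tool goes at most 50 mm and 8.59 degrees, less where a joint would pass 70% of its speed; a pose out of reach is approached as far as the arm can. A call with a gripper value outside its range is refused whole. The fingers move at their own pace and stop on an object; "newtons" is the grip in N (left out, the last holds). Time passes only in rows, so rows that do not move let the fingers close. It gives the time, the measured TCP pose, the force and the opening at its end, in the units of the state.
- status.get_obs(): the state, without advancing time (a new reading comes with each control period).
- cams.read_camera(name): name is "scene" or "top"; returns a dict with "pixels" (420x560x3 uint8, red, green, blue), "mtx" (3x3 intrinsics, pixels), "dist_coeffs" ([k1, k2, p1, p2, k3] as OpenCV has them; the pictures are not rectified), "T" (4x4, takes a point from camera to world coordinates). Camera axes: x right, y down, z forward; pixel columns grow to the right and rows downward; lengths in m; the calibration is good to about 2 mm. A picture is of the moment at which its call begins. There is no depth.
- order.hand_in(): hands the job in, once; it reports no verdict.
Trained networks look in the newest picture that a camera, given by its name, has taken for a name from the list of things; names that differ only in an ending like _2 or _b are one class to them, and where a whole thing is asked for, a point or a joint stands for the part that bears it (a point fixed in the world has none). Each returns a list of dicts, best first, with "score" (0 to 1); they miss things now and then, are a little off and sometimes report something else, mostly with a low value. They report only what shows in the picture. A call takes as long as a camera call. They do not tell look-alikes from the thing itself.
- models.silhouettes(camera, query): "region" (420x560 bool, what is visible of it) and "box" ([centre column, centre row, width, height] in pixels, round what is visible of it).
- models.place_of(camera, query): "position" ([row, column] in pixels: a listed point, or the origin of a listed thing).
The state is a dict: "t": time; "q": joint angles; "joint_vel": joint speeds; "joint_torque": joint torques, N m; "eef_pos": TCP position; "tool_rot": TCP orientation; "contact_force": force on the tool from outside, world axes, zero at the start; "torque": the same for the moment, N m; "gripper_width": opening from 0.0 (shut) to 1.0 (fully open).
Only numpy, scipy, OpenCV 4.12 (cv2) and the standard library are available. Lean on these libraries where they do the work, as an engineer would, in place of code of your own. Each camera call takes 0.05 s, during which the arm holds its last target.

TASK

The lamp in the microscope's light source has just been changed: refit its cover. Take the cover leaning against the wooden case, set its lower lip down behind the ledge at the foot of the lamp bay with the top still tipped out, and swing the top fully shut against the frame. Then flip the steel clip fully down over the cover's top edge and switch the unit on with the rocker on its top, leaving the dish, the mug and the old lamp where they are.

Things in the scene. Friction and masses are not known exactly. Their poses are not given: they have to be found in the camera images.
- unit: Light source, fixed: off-white metal box, 180 wide (y), 196 deep (x), 169 high. Origin: centre of its underside; z up. Its -x side roughly faces the robot: a flat frame leaning back 20 deg (top towards +x) round an open lamp bay 100 wide, with a channel along its foot (see seat_low) and a bezel above (see seat_top). Sizes in mm here and below.
- cover: Loose aluminium plate with vent slits and a black bow handle, 4 thick, 130 up its slope, 130 wide; its lowest 15 mm, 104 wide, is the lip. 0.17-0.34 kg. Leaning at the case, and when shut, its z is straight up, the plate leans back 20 deg (top to its +x), handle on its -x side. Origin: middle of the lip's lower edge on the inner face. Shut: axes as the unit's, origin at unit (-92, 0, 36).
- cover_handle (a point): Middle of the handle's upright bar: 12 wide (cover y), 10 deep, 46 long, parallel to the plate; middle 29 out from the plate's inner face and 88 up the slope from the lip's edge, cover frame (3, 0, 93). 20 mm free between bar and plate. Can be gripped from straight above across its 12 mm.
- cover_lip (a point): Middle of the lip's lower edge, half-way through the plate's thickness.
- cover_top (a point): Middle of the cover's top edge, half-way through the thickness, 130 up the slope from cover_lip.
- seat_low (a point): On the unit, where cover_lip lies when home, unit (-94, 0, 37): on the floor of the aluminium channel along the frame's foot, 112 wide between its ends. The floor is square to the frame; in front stands the ledge, 13 high, flaring outwards: the gap from frame to ledge is about 7 at the floor, 14 at the mouth. Once hooked and swung shut the cover stays by its own weight.
- seat_top (a point): On the unit, where cover_top lies when shut, unit (-49, 0, 159). 3.5 mm farther up the slope a bezel sticks out 5 mm from the frame, so the cover cannot slide down the frame: the lip goes into the channel with the top tipped out (plate about upright is good), then the top swings in under the bezel about the lip.
- case: Closed wooden accessory case, 110 (x) x 170 (y) x 85 high, fixed. Origin: centre of its underside. The cover leans on the top edge of its -x side.
- clip (a joint): Steel clip 30 wide, hinged about the unit's y at clip_hinge. 0 = closed, at its stop: 13 mm arm forwards, 28 mm nose hanging in front of the cover's top edge. Grows to 2.75 rad, back; starts at 2.45-2.7, nose up 30 above the hinge. Stays where left (0.025 N m). Shut it by pushing the nose from behind to unit -x and down, then home from the front; closed, its highest point is 6 above the hinge.
- clip_hinge (a point): Middle of the clip's hinge pin on the unit, unit (-38, 0, 173), 4 mm above the unit's top.
- clip_nose (a point): Middle of the free end of the clip's nose; moves with the clip. A small curl there turns 8 mm away from the cover side (rearwards while folded back).
- rocker (a joint): Black rocker switch on the unit's top, 48 long (unit x), 24 wide, pivot at unit (40, 45, 179). 0 = off: its far (+x) end stands up; 0.44 rad = on, far end fully down. Stays where it is left; about 3 N on the far end tips it.
- rocker_far (a point): Top of the rocker 16 mm from its pivot towards the far end: press down here, about 7 mm of travel. Moves with the rocker; while off it is at unit (55, 45, 186).
- dish: Bystander: shallow glass dish, 90 across, 16 high. Origin: centre of its underside.
- mug: Bystander: steel mug, 76 across, 85 high, with a handle. Origin: centre of its underside.
- old_lamp: Bystander: the old glass reflector lamp, 50 across, 46 high, standing on its rim, white base and two pins up. Origin: centre of its underside.
Mind the look-alikes: they are no part of the job. Leave any blue, purple or red look-alike of the cover alone.

How it is judged:
By the outcome, as a careful person would: the job done as asked, in the order asked, and still so for the second after the job is handed in, with the robot touching nothing.
It also fails if it takes over 58 s, if anything falls off the work surface, if the arm or the gripper's body presses on something with over 40 N, if the wrist force passes 120 N, or if a joint passes its speed limit or range.

## Working session

There is one attempt and no reset: what is moved stays moved. The work goes in short steps, Python scripts to look and compute and a tool call to move; the robot and the scene stay as the last step left them, time stands still between calls to the robot, and variables do not carry over. Pictures are saved under pics/ and viewed, and the job is handed in when it is done.

Besides the shell and the picture viewer there is one more tool, called after "Request:" as a command line: name --argument value ..., lists and objects as JSON in quotes. move_arm: Moves the arm, as the interface text tells. Its arguments: {"type":"object","properties":{"steps":{"type":"array"},"newtons":{"type":"number"}},"required":["steps"]}

```bash
ls; mkdir -p pics; python3 - <<'E'
from station import status,cams,models
import cv2,numpy as np
print(status.get_obs())
for c in ("scene","top"):
    r=cams.read_camera(c); cv2.imwrite(f"pics/{c}0.png",r["pixels"][:,:,::-1])
    np.savez(f"{c}0.npz",**r)
    print(c,r["mtx"],r["dist_coeffs"],r["T"])
    for q in ["unit","cover","cover_handle","cover_lip","cover_top","seat_low","seat_top","case","clip_hinge","clip_nose","rocker_far","dish","mug","old_lamp"]:
        print(q,[(round(d["score"],2),np.round(d["position"],1).tolist()) for d in models.place_of(c,q)][:4])
E
```

```text
pics
{'t': 0.0, 'q': array([-1.43609605,  0.47775022,  0.0223333 ,  1.5564473 , -0.01152222,
        1.1092699 , -0.08311236]), 'joint_vel': array([-0.00034618,  0.00107301, -0.00075981,  0.00090932, -0.00090598,
        0.00132774, -0.00069887]), 'joint_torque': array([-4.23626243e-04, -5.96452618e+01,  1.60769664e+00, -2.81183749e+01,
        1.25019587e-02,  9.57153534e-03, -1.38143014e-05]), 'eef_pos': array([0.16215652, 0.65468159, 0.25536073]), 'tool_rot': array([-5.33527658e-05,  1.21099588e-01,  9.92639978e-01, -8.71900365e-04]), 'contact_force': array([ 0.45449207, -0.85808866, -0.39816165]), 'torque': array([-0.0032209, -0.0036122,  0.0065421]), 'gripper_width': 0.9977312632910793}
scene [[381.33330335   0.         274.94408692]
 [  0.         381.33330335 201.03136323]
 [  0.           0.           1.        ]] [-0.04379619  0.          0.          0.          0.        ] [[ 0.59230457  0.51007629 -0.62369663  1.08252392]
 [ 0.80548581 -0.35643783  0.47343921 -0.48247761]
 [ 0.01918104 -0.78279899 -0.62197897  0.66346231]
 [ 0.          0.          0.          1.        ]]
[... 1321 characters left out ...]
 365.2]), (0.76, [138.1, 334.5])]
cover_handle [(0.9, [212.8, 456.1]), (0.81, [137.7, 373.8]), (0.79, [257.4, 374.2]), (0.79, [339.4, 363.1])]
cover_lip [(0.8, [136.1, 333.8]), (0.73, [325.7, 403.4]), (0.58, [261.8, 365.5]), (0.57, [245.3, 436.6])]
cover_top [(0.97, [344.1, 356.3]), (0.97, [201.4, 474.9]), (0.76, [129.8, 388.4]), (0.72, [240.7, 376.5])]
seat_low [(0.64, [249.8, 149.2])]
seat_top [(0.64, [216.5, 135.0])]
case [(0.62, [228.0, 352.2])]
clip_hinge [(0.64, [214.7, 132.0])]
clip_nose [(0.74, [249.2, 146.8]), (0.46, [208.2, 124.0])]
rocker_far [(0.82, [160.0, 114.6])]
dish [(0.73, [302.4, 260.1])]
mug [(0.63, [238.0, 374.5]), (0.6, [153.9, 263.1])]
old_lamp [(0.73, [215.2, 263.0])]
```

View pics/scene0.png

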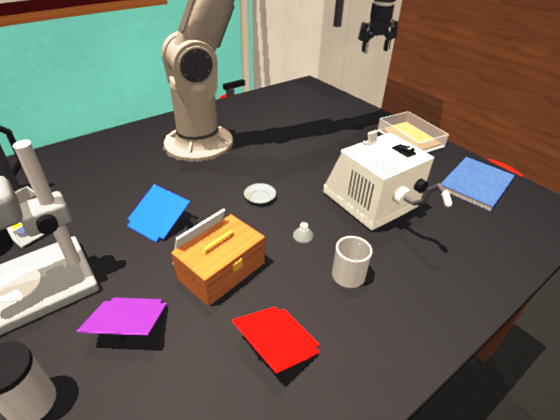

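View pics/top0.png

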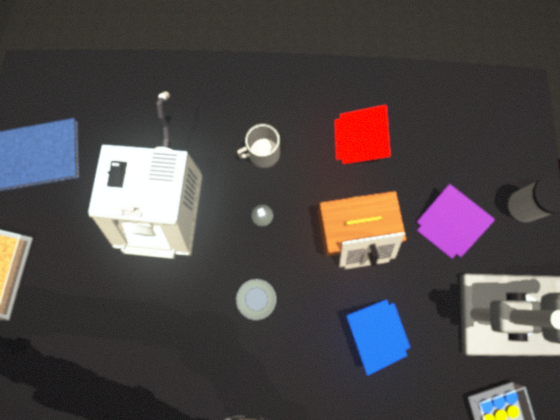

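Top view: the aluminium plate with a black handle leans on the case at about (372, 250). The look-alikes are blue (378, 338), purple (456, 220) and red (362, 134), all lying flat. Only the grey one leans on the case. I'll confirm with crops.

```bash
python3 - <<'E'
import cv2,numpy as np
t=np.load("top0.npz")["pixels"][:,:,::-1]; s=np.load("scene0.npz")["pixels"][:,:,::-1]
def crop(im,x0,y0,w,h,k): return cv2.resize(im[y0:y0+h,x0:x0+w],None,fx=k,fy=k,interpolation=cv2.INTER_CUBIC)
a=crop(t,310,180,110,100,7); cv2.imwrite("pics/c1.png",a)
a=crop(t,80,135,130,130,4.6); cv2.imwrite("pics/c2.png",a)
a=crop(s,315,120,130,110,6); cv2.imwrite("pics/c3.png",a)
a=crop(s,165,200,110,100,6); cv2.imwrite("pics/c4.png",a)
E
```

```text
(no output)
```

View pics/c1.png

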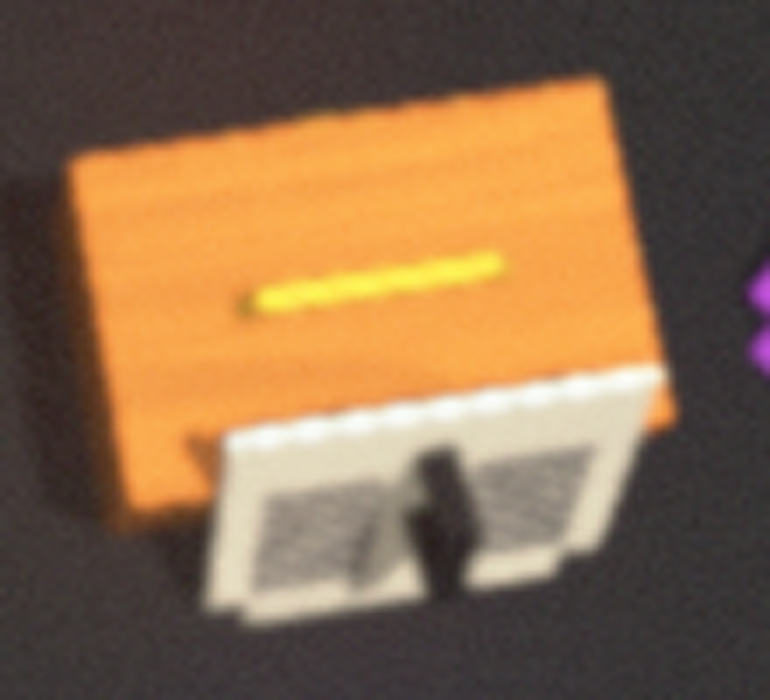

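View pics/c2.png

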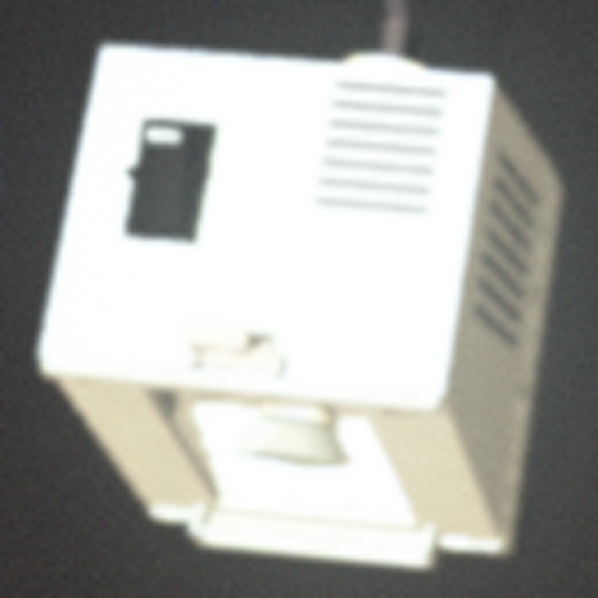

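View pics/c3.png

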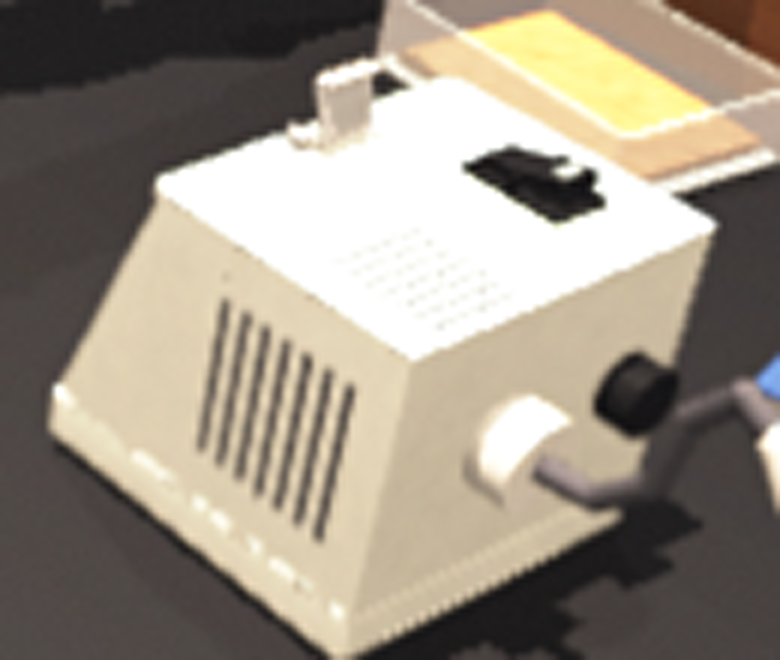

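View pics/c4.png

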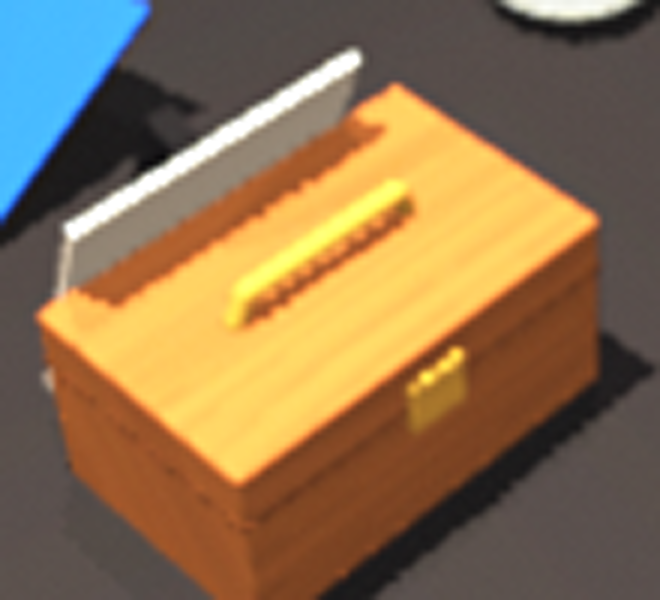

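The crops confirm it: the grey slotted plate with the bow handle leans on the case's front side. Next I fit the planar poses from corners and network points.

```bash
cat > h.py <<'E'
import numpy as np, cv2
from scipy.optimize import least_squares
from scipy.spatial.transform import Rotation as R
cal={c:np.load(f"{c}0.npz") for c in("scene","top")}
def proj(c,P):
    d=cal[c]; W=np.linalg.inv(d["T"])
    return cv2.projectPoints(np.atleast_2d(np.asarray(P,float)),cv2.Rodrigues(W[:3,:3])[0],W[:3,3],d["mtx"],d["dist_coeffs"])[0][:,0]
def pw(p,L):  # pose x,y,yaw (m, rad), L in mm
    L=np.atleast_2d(np.asarray(L,float))/1000; c,s=np.cos(p[2]),np.sin(p[2])
    z=p[3] if len(p)>3 else 0
    return np.c_[p[0]+c*L[:,0]-s*L[:,1],p[1]+s*L[:,0]+c*L[:,1],L[:,2]+z]
def fit(obs,p0):
    def f(p): return np.concatenate([(proj(c,pw(p,l))[0]-uv)*w for c,l,uv,w in obs])
    r=least_squares(f,p0,loss="soft_l1"); return r.x,f(r.x).reshape(-1,2)
def cr(off,k,pts): return [(np.array(p)+.5)/k-.5+np.array(off) for p in pts]
s20,c20=np.sin(np.radians(20)),np.cos(np.radians(20))
def cov(up,out,y): return (up*s20-out*c20,y,up*c20+out*s20)
E
python3 - <<'E'
from h import *
sw=lambda a:np.array(a)[::-1]
o=[]
for l,uv in zip([(98,90,169),(98,-90,169),(-46,90,169),(-46,-90,169)],cr((80,135),4.6,[(100,45),(493,75),(42,372),(445,408)])): o.append(("top",l,uv,1))
for l,uv in zip([(-46,-90,169),(98,-90,169),(98,90,169),(98,-90,0)],cr((315,120),6,[(158,185),(415,358),(718,225),(345,658)])): o.append(("scene",l,uv,1))
o+= [("top",(55,45,186),sw([160,114.6]),.5),("top",(-38,0,173),sw([214.7,132]),.5),("scene",(-38,0,173),sw([142.6,368.8]),.5),("scene",(55,45,186),sw([148.3,407]),.5),("top",(-49,0,159),sw([216.5,135]),.5),("top",(-94,0,37),sw([249.8,149.2]),.5),("scene",(-49,0,159),sw([143.7,363.7]),.3)]
p,r=fit(o,[.45,.3,0]);print("unit",p,np.degrees(p[2]));print(r.round(1).tolist()); pu=p
o=[]
for l,uv in zip([(55,85,85),(55,-85,85),(-55,85,85),(-55,-85,85)],cr((310,180),7,[(70,158),(605,78),(128,508),(678,420)])): o.append(("top",l,uv,1))
for l,uv in zip([(-55,85,85),(55,85,85),(55,-85,85),(-55,-85,85)],cr((165,200),6,[(400,85),(600,215),(240,485),(40,318)])): o.append(("scene",l,uv,1))
p,r=fit(o,[.45,-.2,0]);print("case",p,np.degrees(p[2]));print(r.round(1).tolist()); pc=p
o=[]
for l,uv in zip([cov(130,2,65),cov(130,2,-65),cov(15,4,65),cov(15,4,-65),cov(0,4,52),cov(0,4,-52)],cr((310,180),7,[(228,437),(664,372),(205,608),(600,550),(243,625),(560,575)])): o.append(("top",l,uv,1))
for l,uv in zip([cov(130,2,-65),cov(130,2,65)],cr((165,200),6,[(68,229),(360,55)])): o.append(("scene",l,uv,1))
o+=[("top",(3,0,93),sw([257.4,374.2]),.5),("top",cov(130,2,0),sw([240.7,376.5]),.5)]
p,r=fit(o,[.38,-.2,0.1]);print("cover",p,np.degrees(p[2]));print(r.round(1).tolist())
p4,r=fit(o,[.38,-.2,0.1,0]);print("cover+z",p4)
print("handle world",pw(p,(3,0,93)),"hinge",pw(pu,(-38,0,173)),"seat",pw(pu,[(-94,0,37),(-49,0,159)]),"rock",pw(pu,(55,45,186)))
np.savez("poses.npz",u=pu,c=p,case=pc)
# overlays
t=cv2.resize(cal["top"]["pixels"][:,:,::-1],None,fx=1,fy=1).copy()
E
```

```text
unit [ 0.5684234   0.23955141 -0.03673399] -2.1047028779827257
[[0.4, 1.5], [-0.6, 0.7], [0.1, -1.9], [-0.1, -2.4], [0.4, 0.5], [0.0, -0.5], [-0.9, -0.6], [-1.3, 3.6], [0.4, 2.2], [-0.1, -0.9], [0.2, -0.6], [1.4, -0.2], [-0.8, 1.6], [0.4, -0.3], [0.5, 0.2]]
case [ 0.55208445 -0.22712497  0.19909645] 11.407386280235308
[[-0.2, -0.0], [-0.6, -0.2], [0.4, -0.1], [-0.4, -0.1], [-0.5, -0.2], [0.4, 0.7], [-0.2, -0.0], [-0.8, -0.7]]
cover [ 0.46831804 -0.25123872  0.18699959] 10.714287533847036
[[0.2, 0.3], [-0.2, 0.4], [0.5, 0.0], [-0.3, -0.1], [0.2, -0.5], [-1.1, -0.1], [-0.4, 0.3], [-0.4, -0.0], [-0.1, 0.4], [-1.5, -1.5]]
cover+z [ 0.468348   -0.2511819   0.1867955   0.00069435]
handle world [[ 0.47126574 -0.25068099  0.093     ]] hinge [[0.53044904 0.24094698 0.173     ]] seat [[0.47448682 0.24300363 0.037     ]
 [0.51945646 0.24135097 0.159     ]] rock [[0.62503896 0.28250113 0.186     ]]
```

```bash
python3 - <<'E'
from h import *
sw=lambda a:np.array(a)[::-1]
for fx in (-48,-50,-52,-54):
    o=[]
    for l,uv in zip([(98,90,169),(98,-90,169),(fx,90,169),(fx,-90,169)],cr((80,135),4.6,[(100,45),(493,75),(42,372),(445,408)])): o.append(("top",l,uv,1))
    for l,uv in zip([(fx,-90,169),(98,-90,169),(98,90,169)],cr((315,120),6,[(158,185),(415,358),(718,225)])): o.append(("scene",l,uv,1))
    o+= [("top",(55,45,186),sw([160,114.6]),.5),("top",(-38,0,173),sw([214.7,132]),.5),("scene",(-38,0,173),sw([142.6,368.8]),.5),("top",(-49,0,159),sw([216.5,135]),.5),("top",(-94,0,37),sw([249.8,149.2]),.5),("scene",(-49,0,159),sw([143.7,363.7]),.3)]
    p,r=fit(o,[.56,.24,0]);print(fx,p,np.degrees(p[2]),(r**2).sum());print(r.round(1).tolist()); 
E
```

```text
-48 [ 0.56915841  0.23932851 -0.03965008] -2.2717822564608046 16.43662022976899
[[0.7, 1.0], [-0.3, 0.5], [0.0, -1.4], [-0.2, -1.7], [0.0, 0.3], [0.0, -0.4], [-0.6, -0.4], [0.5, 2.0], [-0.1, -1.1], [0.3, -0.5], [-0.7, 1.4], [0.4, -0.4], [0.6, 0.2]]
-50 [ 0.56972745  0.23926295 -0.03965166] -2.271872570630794 11.975483569389976
[[0.8, 0.8], [-0.3, 0.2], [-0.1, -0.7], [-0.3, -0.9], [-0.4, 0.0], [0.2, -0.2], [-0.5, -0.3], [0.6, 1.8], [-0.0, -1.3], [0.4, -0.5], [-0.7, 1.3], [0.4, -0.5], [0.6, 0.3]]
-52 [ 0.57049199  0.23917932 -0.04001284] -2.292566986097761 10.529069843421897
[[0.9, 0.4], [-0.2, -0.1], [-0.2, -0.1], [-0.4, -0.3], [-0.7, -0.2], [0.4, -0.1], [-0.2, -0.1], [0.6, 1.7], [0.0, -1.4], [0.5, -0.4], [-0.7, 1.1], [0.5, -0.7], [0.7, 0.3]]
-54 [ 0.57134036  0.23907759 -0.03963929] -2.27116405003904 12.077186564889423
[[1.0, 0.0], [-0.1, -0.5], [-0.2, 0.4], [-0.4, 0.3], [-1.1, -0.4], [0.7, 0.1], [0.0, 0.0], [0.7, 1.5], [0.1, -1.7], [0.6, -0.3], [-0.6, 0.9], [0.5, -0.9], [0.7, 0.3]]
```

Request:
move_arm --steps '[1,2.5,-4,0.9,0,0,0,1,2.5,-4,0.9,0,0,0,1,2.5,-4,0.9,0,0,0,1,2.5,-4,0.9,0,0,0,1,2.5,-4,0.9,0,0,0,1,2.5,-4,0.9,0,0,0,1,2.5,-4,0.9,0,0,0,1,2.5,-4,0.9,0,0,0]'

```text
t: 2.3
eef_pos: [0.363, 0.3334, 0.329]
tool_rot: [0.0, 0.121, 0.993, 0.0]
contact_force: [1.1, 0.7, -0.6]
gripper_width: 0.999
```

Request:
move_arm --steps '[1,1.2,-4.5,0,0,0,3,1,1.2,-4.5,0,0,0,3,1,1.2,-4.5,0,0,0,3,1,1.2,-4.5,0,0,0,3,1,1.2,-4.5,0,0,0,3,1,1.2,-4.5,0,0,0,3,1,1.2,-4.5,0,0,0,3,1,1.2,-4.5,0,0,0,3]'

```text
t: 3.1
eef_pos: [0.4584, -0.0267, 0.3288]
tool_rot: [0.001, -0.089, 0.996, 0.0]
contact_force: [1.7, 0.0, -0.1]
gripper_width: 1.002
```

```bash
cat >> h.py <<'E'
U=np.array([.5702,.2392,-.0400]); C=np.array([.4683,-.2512,.187])
def tool(yaw,tilt):  # tool rot, jaws along frame y, z down tilted towards +x by tilt deg
    t=np.radians(tilt); M=np.array([[-np.cos(t),0,np.sin(t)],[0,1,0],[-np.sin(t),0,-np.cos(t)]])
    return R.from_euler("z",yaw)*R.from_matrix(M)
def cur():
    from station import status
    s=status.get_obs(); q=s["tool_rot"]; return s,s["eef_pos"],R.from_quat([q[1],q[2],q[3],q[0]])
def goto(P,Rt,grasp=True):
    s,p,r=cur(); P=np.array(P)
    if grasp: P=P-Rt.apply([0,0,.006])
    print("t",s["t"],"tcp",p.round(4),"need cm",((P-p)*100).round(2),"rot",np.degrees((Rt*r.inv()).as_rotvec()).round(1),"F",s["contact_force"].round(1),"w",round(s["gripper_width"],3),"q",s["q"].round(2))
E
python3 - <<'E'
from h import *
h=pw(C,cov(92,29,0))[0]; print(h)
goto(h,tool(C[2],10)); 
E
```

```text
[ 0.47244129 -0.25041642  0.09637031]
t 3.1 tcp [ 0.4584 -0.0267  0.3288] need cm [  1.3  -22.39 -22.65] rot [ 1.8 -9.8  0.5] F [ 1.7  0.  -0.1] w 1.002 q [-0.61  0.02  0.55  1.98 -0.01  1.14  1.7 ]
```

Request:
move_arm --steps '[1,0.2,-3.7,-1.7,0.3,-1.6,0,1,0.2,-3.7,-1.7,0.3,-1.6,0,1,0.2,-3.7,-1.7,0.3,-1.6,0.1,1,0.2,-3.7,-1.7,0.3,-1.6,0.1,1,0.2,-3.7,-1.7,0.3,-1.6,0.1,1,0.2,-3.7,-1.7,0.3,-1.6,0.1,1,0,0,-4,0,0,0,1,0,0,-3,0,0,0]'

```text
t: 3.9
eef_pos: [0.4696, -0.2483, 0.1549]
tool_rot: [0.085, -0.09, 0.992, 0.008]
contact_force: [0.5, 1.4, -0.8]
gripper_width: 1.001
```

```bash
python3 - <<'E'
from h import *
from station import cams
h=pw(C,cov(92,29,0))[0]; goto(h,tool(C[2],10))
r=cams.read_camera("top")["pixels"][:,:,::-1]
cv2.imwrite("pics/t1.png",cv2.resize(r[170:300,300:430],None,fx=4.5,fy=4.5,interpolation=cv2.INTER_CUBIC))
r=cams.read_camera("scene")["pixels"][:,:,::-1]
cv2.imwrite("pics/s1.png",cv2.resize(r[100:320,120:320],None,fx=2.7,fy=2.7,interpolation=cv2.INTER_CUBIC))
E
```

```text
t 3.9 tcp [ 0.4696 -0.2483  0.1549] need cm [ 0.18 -0.23 -5.27] rot [ 0.  -0.2  0.4] F [ 0.5  1.4 -0.8] w 1.001 q [-0.08  0.37  0.62  2.11 -0.54  0.66  2.66]
```

View pics/t1.png

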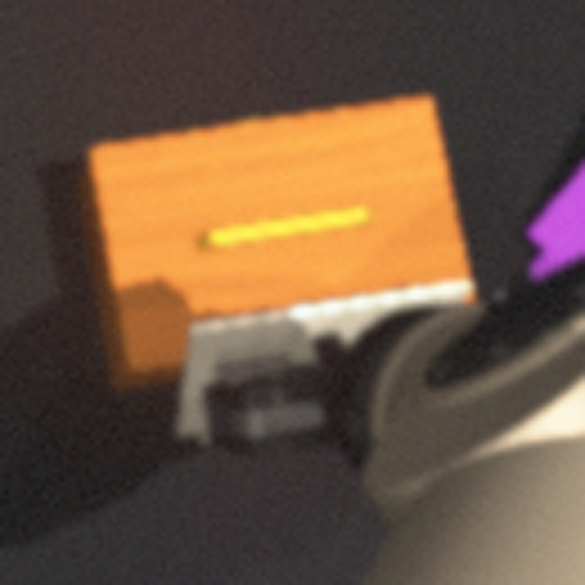

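View pics/s1.png

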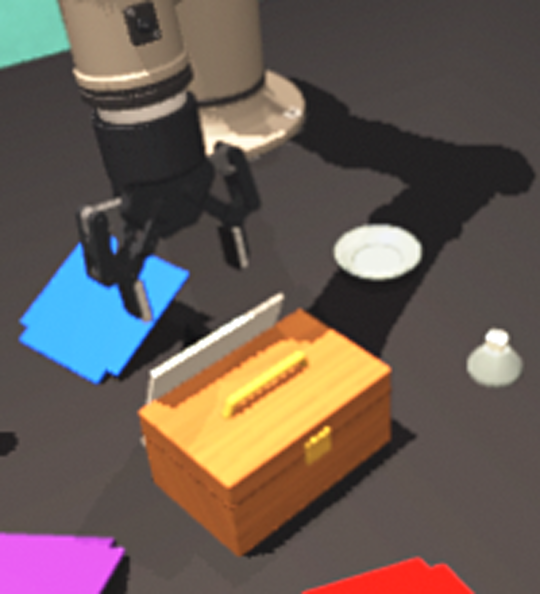

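The scene view shows the jaws open above the cover's top edge, astride the handle direction, with no contact. I go down onto the handle and close.

Request:
move_arm --steps '[1,0.2,-0.2,-1.8,0,0,0,1,0,0,-1.8,0,0,0,1,0,0,-1.7,0,0,0,-0.4,0,0,0,0,0,0,-1,0,0,0,0,0,0,-1,0,0,0,0,0,0,-1,0,0,0,0,0,0,-1,0,0,0,0,0,0]' --newtons 60

```text
t: 4.8
eef_pos: [0.4728, -0.2489, 0.1041]
tool_rot: [0.085, -0.091, 0.992, 0.008]
contact_force: [-0.5, -2.3, 1.9]
gripper_width: 0.147
```

```bash
python3 - <<'E'
from h import *
h=pw(C,cov(92,29,0))[0]; goto(h,tool(C[2],10))
E
```

```text
t 4.8 tcp [ 0.4728 -0.2489  0.1041] need cm [-0.14 -0.17 -0.18] rot [ 0.  -0.2  0.2] F [-0.5 -2.3  1.9] w 0.147 q [-0.    0.46  0.53  2.14 -0.65  0.56  2.77]
```

Gripped: opening 12.5 mm. I save the cover-in-tool estimate and lift.

```bash
cat >> h.py <<'E'
def T(r,p):
    M=np.eye(4); M[:3,:3]=r.as_matrix(); M[:3,3]=p; return M
def TU(): return T(R.from_euler("z",U[2]),[U[0],U[1],0])
def covT(x,z,lean,y=0): # cover pose in world given unit-frame origin mm, lean deg
    return TU()@T(R.from_euler("y",np.radians(lean-20)),[x/1000,y/1000,z/1000])
def goc(x,z,lean,y=0):
    M=covT(x,z,lean,y)@np.linalg.inv(np.load("rel.npy")); goto(M[:3,3],R.from_matrix(M[:3,:3]),False)
def covnow():
    s,p,r=cur(); M=np.linalg.inv(TU())@T(r,p)@np.load("rel.npy")
    e=R.from_matrix(M[:3,:3]).as_euler("ZYX",degrees=True); print("cover in unit mm",(M[:3,3]*1000).round(1),"yaw,lean,roll",e[0].round(1),(20+e[1]).round(1),e[2].round(1)); return M
E
python3 - <<'E'
from h import *
s,p,r=cur(); Tt=T(r,p); Tc=T(R.from_euler("z",C[2]),[C[0],C[1],0])
rel=np.linalg.inv(Tt)@Tc; print((rel[:3,3]*1000).round(1)); 
h=np.linalg.inv(Tt)@np.append(pw(C,(3,0,93))[0],1); print("handle in tool",h*1000)
rel[1,3]-=h[1]; np.save("rel.npy",rel); covnow()
E
```

```text
[ 22.5  -1.4 101.8]
handle in tool [   3.69330308   -1.39011941   10.64792039 1000.        ]
cover in unit mm [ -82.5 -492.7    0. ] yaw,lean,roll 13.0 20.0 0.0
```

Request:
move_arm --steps '[-1,0,0,1,0,0,0,-1,0,0,2,0,0,0,-1,-0.3,0,3,0,0,0,-1,-0.5,0,3,0,0,0,-1,-0.5,0,3,0,0,0,-1,0,0.5,2,0,0,0,-1,0,1,0,0,0,0,-1,0,2,0,0,0,0]'

```text
t: 5.6
eef_pos: [0.459, -0.214, 0.2435]
tool_rot: [0.085, -0.09, 0.992, 0.008]
contact_force: [-0.5, 0.5, -2.8]
gripper_width: 0.131
```

```bash
python3 - <<'E'
from h import *
covnow(); goc(-93,120,3)
from station import cams
r=cams.read_camera("scene")["pixels"][:,:,::-1]
cv2.imwrite("pics/s2.png",r)
E
```

```text
cover in unit mm [ -97.8 -458.3  139.4] yaw,lean,roll 12.9 20.0 0.0
t 5.6 tcp [ 0.459  -0.214   0.2435] need cm [-0.75 45.79 -2.26] rot [  1.2 -17.  -12.8] F [-0.5  0.5 -2.8] w 0.131 q [-0.29  0.17  0.74  2.09 -0.3   0.8   2.39]
```

View pics/s2.png

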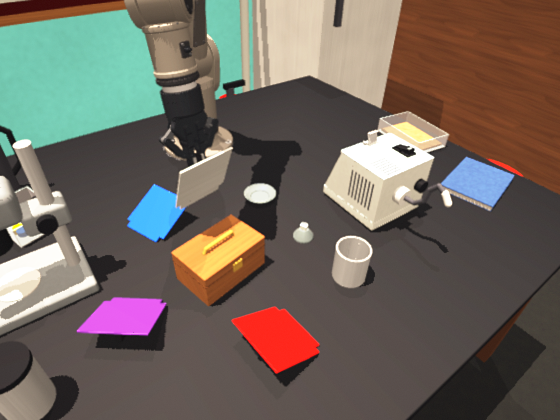

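The scene view shows the plate at (203, 180), held upright in the gripper and clear of the case. I carry it to the unit, tipping the plate upright on the way.

Request:
move_arm --steps '[-1,0,4,0,0.1,-2.1,-1.6,-1,0,4.5,0,0.1,-2.1,-1.6,-1,0,4.5,0,0.1,-2.1,-1.6,-1,0,4.5,0,0.1,-2.1,-1.6,-1,0,4.5,0,0.2,-2.1,-1.6,-1,-0.5,4.5,0,0.2,-2.1,-1.6,-1,-1.2,4.5,0,0.2,-2.2,-1.6,-1,-1.2,4.5,0,0.2,-2.2,-1.6]'

```text
t: 6.45
eef_pos: [0.4371, 0.0935, 0.2412]
tool_rot: [0.208, 0.006, 0.978, -0.006]
contact_force: [0.4, -0.1, -2.6]
gripper_width: 0.129
```

```bash
python3 - <<'E'
from h import *
covnow(); goc(-130,110,3)
E
```

```text
cover in unit mm [-106.3 -151.4  139.1] yaw,lean,roll 1.8 5.9 -0.6
t 6.45 tcp [0.4371 0.0935 0.2412] need cm [-2.27 15.19 -3.03] rot [ 0.5 -2.9 -1.6] F [ 0.4 -0.1 -2.6] w 0.129 q [-0.74 -0.08  0.24  2.36  0.46  0.54  0.7 ]
```

Request:
move_arm --steps '[-1,-0.5,3,0,0.1,-0.6,-0.4,-1,-0.5,3,0,0.1,-0.6,-0.4,-1,-0.5,3,0,0.1,-0.6,-0.4,-1,-0.5,3,0,0.2,-0.6,-0.4,-1,-0.3,2,0,0,-0.5,0,-1,0,1.2,0,0,0,0,-1,0,0,-1,0,0,0,-1,0,0,0,0,0,0]'

```text
t: 7.25
eef_pos: [0.4151, 0.2423, 0.2302]
tool_rot: [0.231, 0.021, 0.973, -0.006]
contact_force: [-1.0, -0.5, -2.6]
gripper_width: 0.123
```

```bash
python3 - <<'E'
from h import *
M=covnow(); goc(-93,75,3)
from station import cams
for c in("top","scene"):
    r=cams.read_camera(c)["pixels"][:,:,::-1].copy(); np.save(c+"3.npy",r)
    # predicted outlines
    W=TU()@M
    def dr(P,col):
        for q in proj(c,P): cv2.circle(r,(int(round(q[0]*1)),int(round(q[1]))),1,col,-1)
    L=np.array([cov(u,o,y) for u,y in((0,52),(0,-52),(15,65),(15,-65),(130,65),(130,-65)) for o in(2,)])/1000
    dr((W@np.c_[L,np.ones(6)].T).T[:,:3],(0,0,255))
    dr(pw(U,[cov(0,0,0),]) ,(0,255,0)) if 0 else None
    F=[(-92+13*s20-14*c20,y,36+13*c20+14*s20) for y in(-56,56)]+[(-98+0,y,0) for y in(-90,90)]+[(-52,y,169) for y in(-90,90)]
    dr(pw(U,F),(0,255,0))
    b=(60,110,170,170) if c=="top" else(260,90,170,150)
    cv2.imwrite(f"pics/{c}3.png",cv2.resize(r[b[1]:b[1]+b[3],b[0]:b[0]+b[2]],None,fx=4,fy=3.5 if c=="top" else 4,interpolation=cv2.INTER_NEAREST))
E
```

```text
cover in unit mm [-129.4   -3.5  129.1] yaw,lean,roll 0.0 3.1 -0.2
t 7.25 tcp [0.4151 0.2423 0.2302] need cm [ 3.63  0.17 -5.42] rot [ 0.2 -0.1  0. ] F [-1.  -0.5 -2.6] w 0.123 q [-0.9   0.05  0.01  2.29  0.67  0.63  0.12]
```

View pics/top3.png

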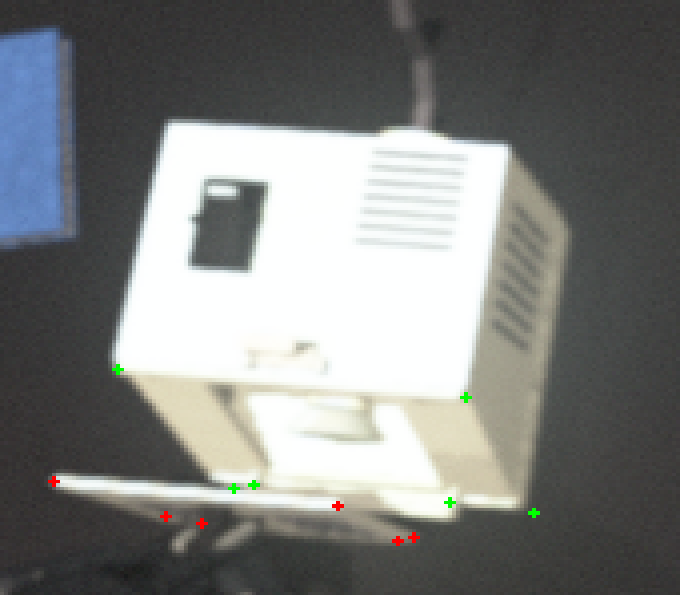

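View pics/scene3.png

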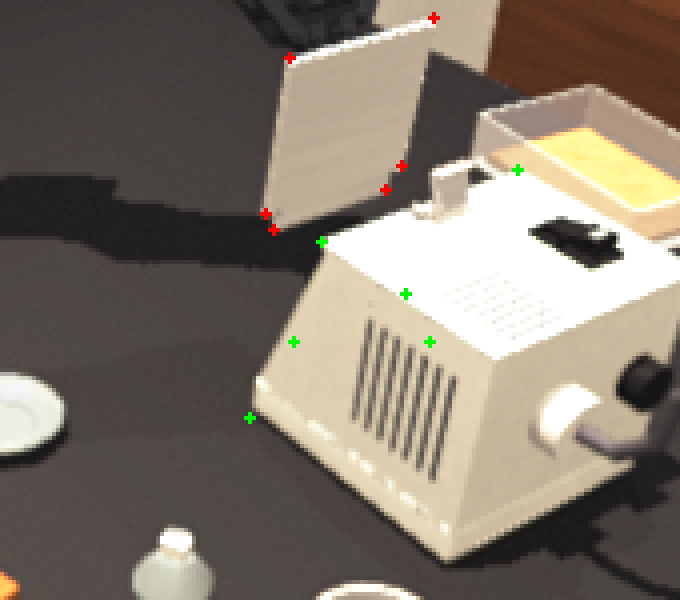

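The plate overlay matches within about 1 px in both views: the red dots sit on its corners. Next I check the channel position in an enlarged, contrast-stretched crop of the first top picture.

```bash
python3 - <<'E'
from h import *
im=cal["top"]["pixels"][:,:,::-1]; x0,y0,w,h,k=100,225,100,45,8
a=cv2.resize(im[y0:y0+h,x0:x0+w],None,fx=k,fy=k,interpolation=cv2.INTER_CUBIC).astype(float)
g=np.clip((a-90)*255/165,0,255)**1; g=(255*(g/255)**2).astype(np.uint8)
b=g.copy()
def ln(A,B,col):
    q=proj("top",pw(U,[A,B])); q=((q-[x0,y0]+.5)*k-.5).round().astype(int); cv2.line(b,tuple(map(int,q[0])),tuple(map(int,q[1])),col,1)
def fr(up,out,y): return (-92+up*s20-out*c20,y,36+up*c20+out*s20)
ln(fr(0,0,-56),fr(0,0,56),(0,255,0)); ln(fr(13,14,-56),fr(13,14,56),(0,0,255)); ln(fr(0,7,-56),fr(0,7,56),(255,0,0))
ln(fr(0,0,50),fr(100,0,50),(255,0,255));ln(fr(0,0,-50),fr(100,0,-50),(255,0,255))
ln((-98,-90,0),(-98,90,0),(255,255,0))
cv2.imwrite("pics/l.png",np.vstack([g[:300],b[:300]]))
E
```

```text
(no output)
```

View pics/l.png

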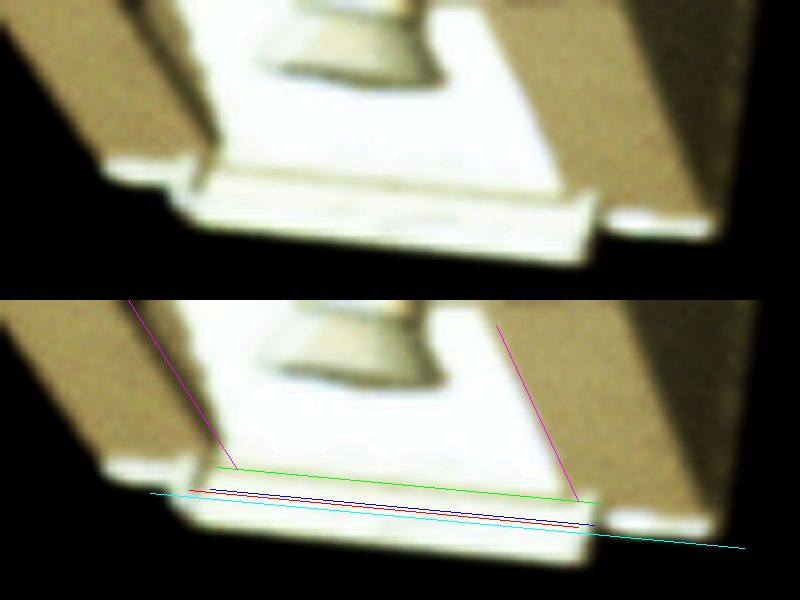

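The bay edges (magenta) run about 1 px right of the picture's edges, so I shift the unit by +1.5 mm in y. The frame-foot line agrees within about 1 mm. I move over the channel.

```bash
sed -i 's/U=np.array(\[.5702,.2392/U=np.array([.5702,.2407/' h.py; python3 - <<'E'
from h import *
covnow(); goc(-93,75,3)
E
```

```text
cover in unit mm [-128.6   -4.9  130.3] yaw,lean,roll -0.1 3.0 -0.1
t 7.35 tcp [0.4157 0.2422 0.2313] need cm [ 3.57  0.32 -5.53] rot [ 0.1 -0.   0.1] F [-0.8 -0.5 -2.3] w 0.129 q [-0.9   0.05  0.01  2.28  0.67  0.63  0.12]
```

Request:
move_arm --steps '[-1,0.8,0.1,-0.5,0,0,0,-1,1,0.1,-1,0,0,0,-1,1,0.1,-1,0,0,0,-1,0.8,0,-1,0,0,0,-1,0,0,-1,0,0,0,-1,0,0,-1,0,0,0,-1,0,0,0,0,0,0,-1,0,0,0,0,0,0]'

```text
t: 8.15
eef_pos: [0.4521, 0.2469, 0.1772]
tool_rot: [0.232, 0.021, 0.972, -0.005]
contact_force: [0.2, -0.1, -2.5]
gripper_width: 0.132
```

```bash
cat > look.py <<'E'
import sys
from h import *
from station import cams
def look(n,boxes={"top":(60,110,170,170),"scene":(260,90,170,150)},cover=True):
    M=covnow() if cover else None
    for c,b in boxes.items():
        r=cams.read_camera(c)["pixels"][:,:,::-1]; k=min(800//b[2],590//b[3])
        a=cv2.resize(r[b[1]:b[1]+b[3],b[0]:b[0]+b[2]],None,fx=k,fy=k,interpolation=cv2.INTER_CUBIC)
        if cover:
            W=TU()@M; L=np.array([cov(u,2,y) for u,y in((0,52),(0,-52),(15,65),(15,-65),(130,65),(130,-65))])/1000
            for q in proj(c,(W@np.c_[L,np.ones(6)].T).T[:,:3]): cv2.circle(a,tuple(int(v) for v in ((q-b[:2]+.5)*k-.5)),2,(0,0,255),-1)
        cv2.imwrite(f"pics/{c}_{n}.png",a)
E
python3 - <<'E'
from look import *
look("4"); goc(-93,55,3)
E
```

```text
cover in unit mm [-92.3   1.4  76.2] yaw,lean,roll 0.0 3.0 -0.1
t 8.25 tcp [0.4522 0.2474 0.1778] need cm [-0.08 -0.19 -2.18] rot [-0.   0.1 -0. ] F [ 0.5 -0.3 -1.8] w 0.128 q [-0.89  0.2   0.06  2.28  0.8   0.48  0.01]
```

View pics/top_4.png

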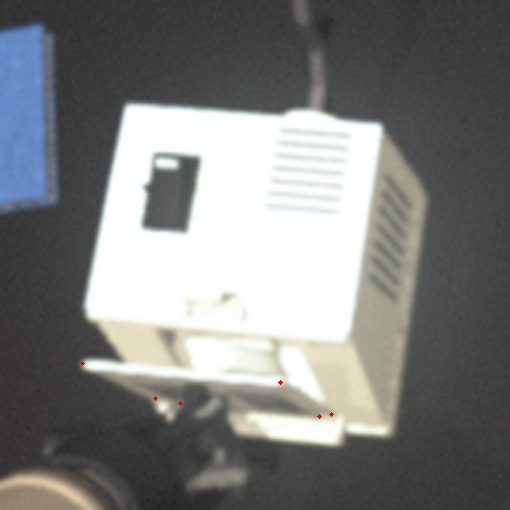

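View pics/scene_4.png

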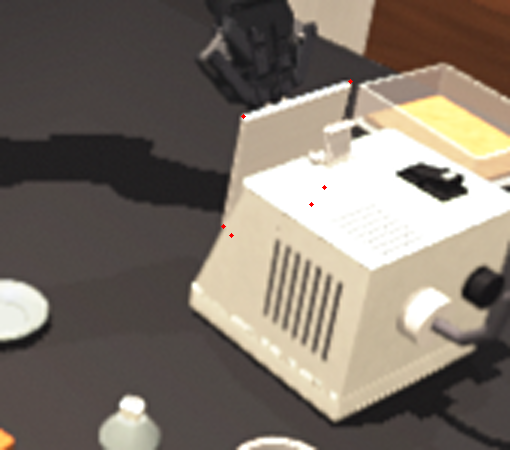

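Both views show the plate upright just above the channel, with predicted corners and picture agreeing. I lower it stepwise and watch the force.

Request:
move_arm --steps '[-1,-0.1,-0.1,-0.7,0,0,0,-1,0,-0.1,-0.7,0,0,0,-1,0,0,-0.7,0,0,0,-1,0,0,-0.4,0,0,0,-1,0,0,0,0,0,0]'

```text
t: 8.75
eef_pos: [0.4505, 0.2449, 0.1515]
tool_rot: [0.232, 0.021, 0.972, -0.005]
contact_force: [-0.3, -0.5, -2.0]
gripper_width: 0.13
```

```bash
python3 - <<'E'
from look import *
covnow(); goc(-93,37,3)
E
```

```text
cover in unit mm [-93.9  -0.7  50.5] yaw,lean,roll 0.1 3.0 -0.1
t 8.75 tcp [0.4505 0.2449 0.1515] need cm [ 0.1   0.05 -1.35] rot [ 0.1  0.  -0. ] F [-0.3 -0.5 -2. ] w 0.13 q [-0.91  0.25  0.09  2.31  0.9   0.43 -0.1 ]
```

Request:
move_arm --steps '[-1,0.1,0,-0.4,0,0,0,-1,0,0,-0.4,0,0,0,-1,0,0,-0.3,0,0,0,-1,0,0,0,0,0,0]'

```text
t: 9.15
eef_pos: [0.4513, 0.2452, 0.1407]
tool_rot: [0.232, 0.021, 0.972, -0.005]
contact_force: [-1.4, 0.4, -2.2]
gripper_width: 0.128
```

```bash
python3 - <<'E'
from look import *
look("5"); goc(-93,36,3)
E
```

```text
cover in unit mm [-93.1  -0.3  39.7] yaw,lean,roll 0.1 3.0 -0.0
t 9.25 tcp [0.4514 0.2452 0.141 ] need cm [ 0.    0.03 -0.4 ] rot [ 0.  0. -0.] F [-2.9  0.6 -2. ] w 0.129 q [-0.92  0.27  0.11  2.31  0.94  0.4  -0.15]
```

View pics/top_5.png

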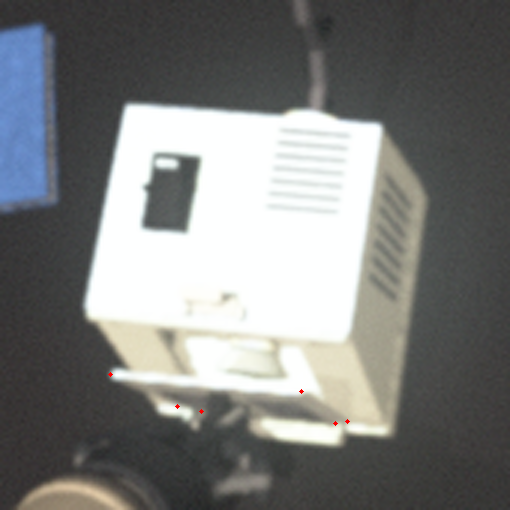

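Request:
move_arm --steps '[-1,0,0,-0.2,0,0,0,-1,0,0,-0.1,0,0,0,-1,0,0,0,0,0,0]'

```text
t: 9.55
eef_pos: [0.4519, 0.2455, 0.1388]
tool_rot: [0.233, 0.021, 0.972, -0.004]
contact_force: [-6.0, -0.4, 6.9]
gripper_width: 0.129
```

```bash
python3 - <<'E'
from look import *
covnow(); goc(-93,36,3)
E
```

```text
cover in unit mm [-92.4   0.2  37.8] yaw,lean,roll 0.0 2.9 0.0
t 9.55 tcp [0.4519 0.2455 0.1388] need cm [-0.04 -0.01 -0.18] rot [-0.   0.1 -0. ] F [-6.  -0.4  6.9] w 0.129 q [-0.92  0.28  0.11  2.31  0.96  0.4  -0.16]
```

The lip is on the channel floor: Fz rose to +6.9 N, and the origin sits at unit (-92.4, 0.2, 37.8) mm. Now I work out the swing about the lip.

```bash
cat > swing.py <<'E'
from h import *
def swing(wps):
    s,p,r=cur(); rel=np.linalg.inv(np.load("rel.npy"))
    for w in wps:
        M=covT(*w)@rel; r2=R.from_matrix(M[:3,:3])
        print(w,((M[:3,3]-p)*100).round(2),np.degrees((r2*r.inv()).as_rotvec()).round(2)); p,r=M[:3,3],r2
E
python3 - <<'E'
from swing import *
swing([(-92.9,37.9,5),(-92.9,37.7,8),(-92.8,37.4,11),(-92.7,37.1,14),(-92.5,36.8,17),(-92.3,36.6,20)])
E
```

```text
(-92.9, 37.9, 5) [ 0.32 -0.02  0.1 ] [ 0.07  2.1  -0.05]
(-92.9, 37.7, 8) [ 0.54 -0.02  0.08] [0.12 3.   0.  ]
(-92.8, 37.4, 11) [ 0.55 -0.02  0.04] [ 0.12  3.   -0.  ]
(-92.7, 37.1, 14) [ 0.55 -0.02  0.02] [ 0.12  3.   -0.  ]
(-92.5, 36.8, 17) [ 0.56 -0.02 -0.01] [ 0.12  3.   -0.  ]
(-92.3, 36.6, 20) [ 0.57 -0.02 -0.03] [0.12 3.   0.  ]
```

Request:
move_arm --steps '[-1,0.32,0,0.1,0.1,2,0,-1,0.54,0,0.08,0.1,3,0,-1,0.55,0,0.04,0.1,3,0,-1,0,0,0,0,0,0]'

```text
t: 9.95
eef_pos: [0.4676, 0.245, 0.1412]
tool_rot: [0.164, 0.023, 0.986, -0.003]
contact_force: [-4.1, -0.0, 3.4]
gripper_width: 0.131
```

```bash
python3 - <<'E'
from swing import *
covnow();swing([(-92.7,37.1,14),(-92.5,36.8,17),(-92.3,36.6,20)])
from look import *
look("6")
E
```

```text
cover in unit mm [-91.    0.3  37.6] yaw,lean,roll -0.2 10.9 0.1
(-92.7, 37.1, 14) [ 0.39 -0.03 -0.  ] [0.07 3.08 0.16]
(-92.5, 36.8, 17) [ 0.56 -0.02 -0.01] [ 0.12  3.   -0.  ]
(-92.3, 36.6, 20) [ 0.57 -0.02 -0.03] [0.12 3.   0.  ]
cover in unit mm [-91.    0.3  37.6] yaw,lean,roll -0.2 10.9 0.1
```

View pics/top_6.png

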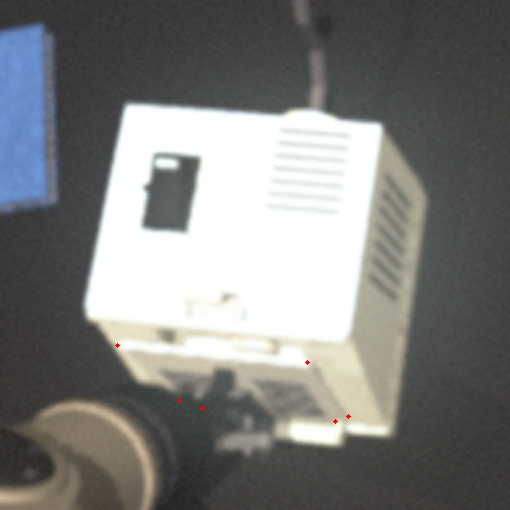

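View pics/scene_6.png

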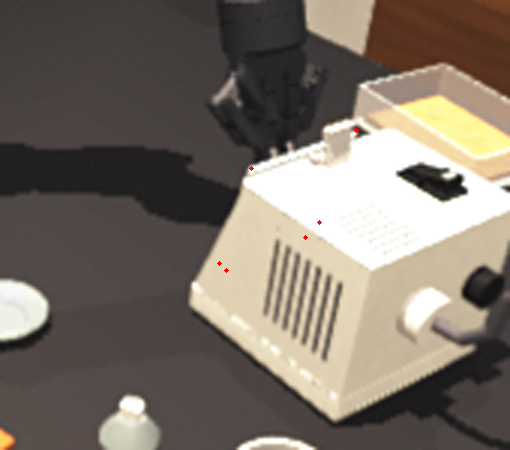

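The swing is going well at small forces, and the plate leans about 11 deg in the top view. I continue to shut.

Request:
move_arm --steps '[-1,0.5,0,0,0.1,3,0,-1,0.56,0,-0.1,0.1,3,0,-1,0.57,0,-0.05,0.1,3,0,-1,0,0,0,0,0,0]'

```text
t: 10.45
eef_pos: [0.4811, 0.2452, 0.1399]
tool_rot: [0.085, 0.022, 0.996, -0.003]
contact_force: [-13.6, -3.2, 20.9]
gripper_width: 0.127
```

```bash
python3 - <<'E'
from swing import *
from look import *
s,p,r=cur(); print(s["contact_force"],s["torque"])
look("7")
E
```

```text
[-13.5596612   -3.19337356  20.90572874] [-0.51204732  2.18780129 -0.29774948]
cover in unit mm [-94.1   0.6  35.8] yaw,lean,roll -0.0 20.1 -0.2
```

View pics/top_7.png

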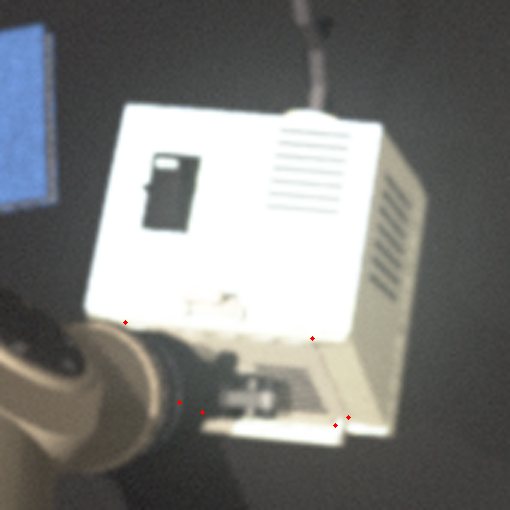

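View pics/scene_7.png

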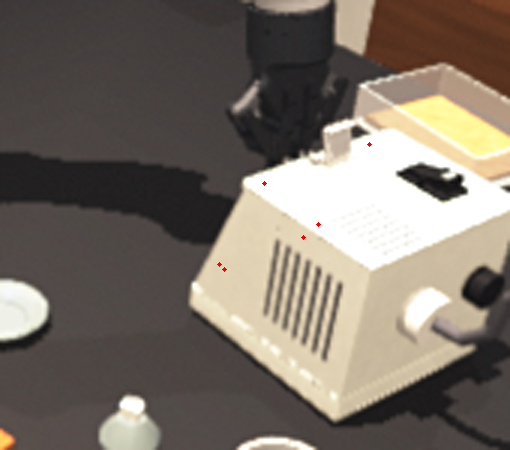

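```bash
python3 - <<'E'
from h import *
from station import cams
a=cams.read_camera("top")["pixels"][:,:,::-1].astype(float)
x0,y0,w,h,k=85,205,110,60,7
g=cv2.resize(a[y0:y0+h,x0:x0+w],None,fx=k,fy=k,interpolation=cv2.INTER_CUBIC)
g=(255*(np.clip((g-40)/215,0,1))**1.6).astype(np.uint8)
def ln(A,B,col):
    q=proj("top",pw(U,[A,B])); q=((q-[x0,y0]+.5)*k-.5).round().astype(int); cv2.line(b,tuple(map(int,q[0])),tuple(map(int,q[1])),col,1)
b=g.copy()
C0=np.array([-92,0,36])
f=lambda u,o,y: tuple(C0+np.array(cov(u,o,y)))
for A,B in [((130,4,65),(130,4,-65)),((130,4,-65),(15,4,-65)),((130,4,65),(15,4,65))]: ln(f(*A),f(*B),(0,0,255))
cv2.imwrite("pics/z8.png",g); cv2.imwrite("pics/z8b.png",b)
E
```

```text
(no output)
```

View pics/z8.png

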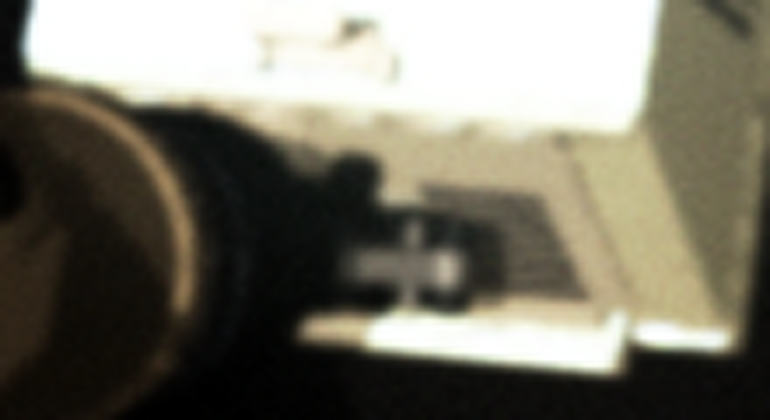

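View pics/z8b.png

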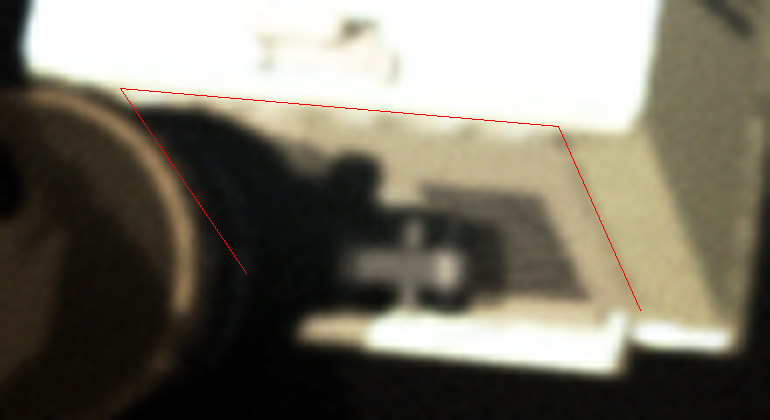

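The plate's right edge runs from (560, 135) to (630, 300) and coincides with the predicted shut outline, and its top is tucked under the bezel. I ease the downward load, release, and back out upwards.

Request:
move_arm --steps '[-1,0,0,0.1,0,0,0,-1,0.1,0,0,0,0,0,-0.4,0,0,0,0,0,0,0.1,0,0,0,0,0,0,0.1,0,0,0,0,0,0]'

```text
t: 11.1
eef_pos: [0.4835, 0.2452, 0.14]
tool_rot: [0.087, 0.021, 0.996, -0.003]
contact_force: [0.1, 0.3, -0.6]
gripper_width: 0.552
```

```bash
python3 - <<'E'
from look import *
s,p,r=cur(); print(p,s["contact_force"],s["torque"],s["gripper_width"])
look("9",{"top":(85,200,110,65)},False)
E
```

```text
[0.48352892 0.24523934 0.1399853 ] [ 0.08471537  0.29073094 -0.64199229] [-0.00041943  0.15743021 -0.04077773] 0.5517876369848189
```

View pics/top_9.png

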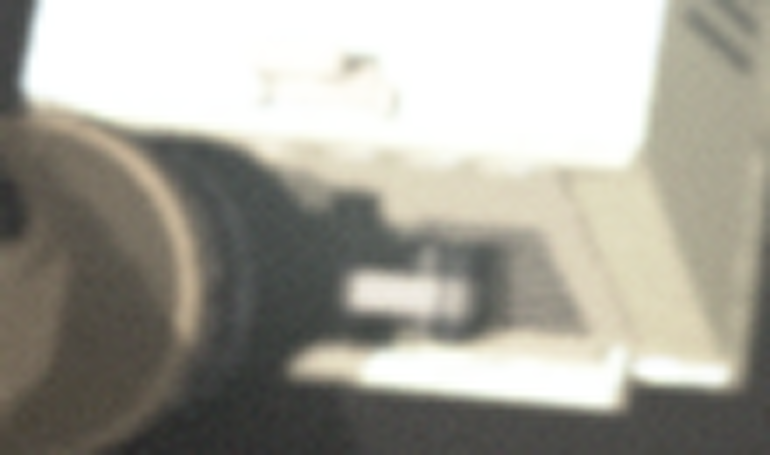

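The cover stays in place when released. I retreat along the tool axis.

Request:
move_arm --steps '[0.1,-0.3,0,1.5,0,0,0,0.1,-0.5,0,2.8,0,0,0,0.1,-0.5,0,2.8,0,0,0,0.1,-0.5,0,2.8,0,0,0,0.1,-4,0,2,0,0,0,-1,-4,0,0,0,5,0,-1,0,0,0,0,4,0]'

```text
t: 11.85
eef_pos: [0.3812, 0.2459, 0.26]
tool_rot: [0.007, 0.019, 1.0, -0.004]
contact_force: [1.3, 0.4, 0.3]
gripper_width: 0.215
```

```bash
python3 - <<'E'
from look import *
goto([.5,.24,.2],tool(U[2],0))
look("10",{"top":(70,130,140,135),"scene":(310,100,140,130)},False)
E
```

```text
t 11.85 tcp [0.3812 0.2459 0.26  ] need cm [11.88 -0.59 -5.4 ] rot [ 0.5  0.7 -0.1] F [1.3 0.4 0.3] w 0.215 q [-0.5   0.12 -0.23  2.05  0.05  0.98  0.77]
```

View pics/top_10.png

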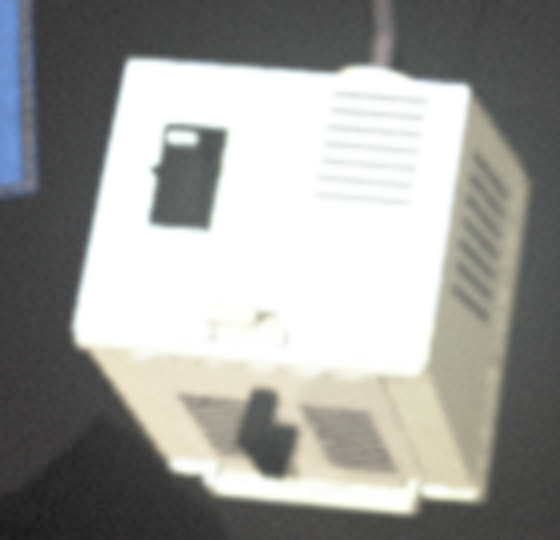

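View pics/scene_10.png

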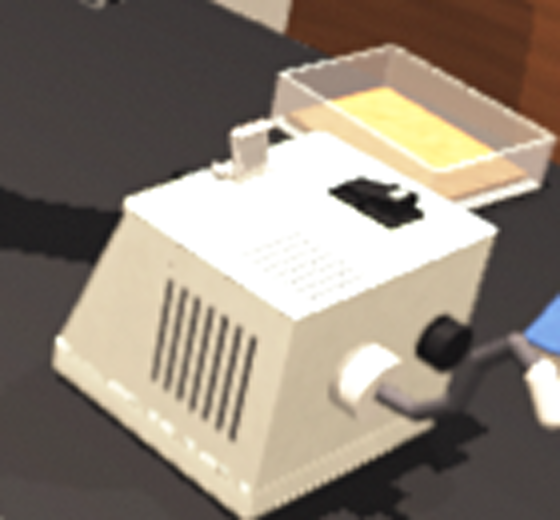

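The top view shows the cover flush with its top under the bezel at about (300, 365), handle at (268, 435). I check both the cover and the clip model against the pictures.

```bash
cat > clip.py <<'E'
from h import *
def clippts(a,y):
    ar=np.array([-np.cos(a),np.sin(a)]); no=np.array([-np.sin(a),-np.cos(a)]); H=np.array([-38,173.])
    P=[H,H+13*ar,H+13*ar+28*no,H+13*ar+28*no+8*ar]
    return [(p[0],y,p[1]) for p in P]
def draw(n,a,boxes={"top":(85,185,90,75),"scene":(345,105,100,75)},cover=True):
    from station import cams
    for c,b in boxes.items():
        r=cams.read_camera(c)["pixels"][:,:,::-1]; k=min(800//b[2],290//b[3])
        im=cv2.resize(r[b[1]:b[1]+b[3],b[0]:b[0]+b[2]],None,fx=k,fy=k,interpolation=cv2.INTER_CUBIC)
        g=(255*(np.clip((im.astype(float)-60)/195,0,1))**1.8).astype(np.uint8); o=g.copy()
        def pl(P,col):
            q=((proj(c,pw(U,P))-b[:2]+.5)*k-.5).round().astype(np.int32); cv2.polylines(o,[q],False,col,1)
        if a is not None:
            pl(clippts(a,15),(0,0,255)); pl(clippts(a,-15),(0,0,255)); pl([(-38,-15,173),(-38,15,173)],(0,255,0))
        f=lambda u,oo,y: tuple(np.array([-92,0,36])+np.array(cov(u,oo,y)))
        if cover: pl([f(15,4,65),f(130,4,65),f(130,4,-65),f(15,4,-65)],(255,0,0)); pl([f(111,34,0),f(65,34,0)],(0,255,255))
        pl([(62,33,169),(62,57,169),(18,57,169),(18,33,169),(62,33,169)],(255,0,255))
        cv2.imwrite(f"pics/{c}_{n}.png",np.vstack([g,o]))
E
python3 - <<'E'
from clip import *
draw("11",2.57)
E
```

```text
(no output)
```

View pics/top_11.png

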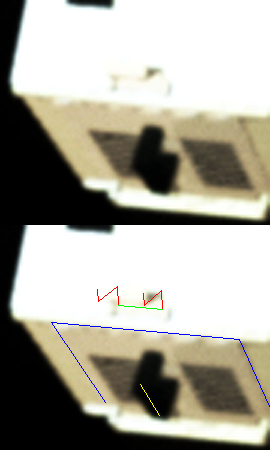

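View pics/scene_11.png

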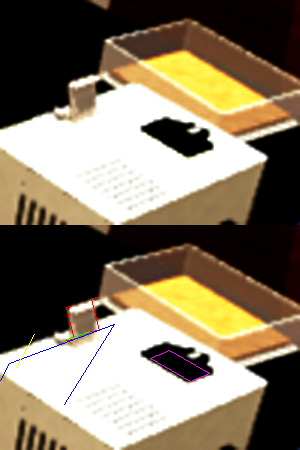

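```bash
python3 - <<'E'
from clip import *
draw("12",2.57,{"top":(110,195,48,24),"scene":(355,118,60,30)},False)
for c in("top","scene"):
    a=cv2.imread(f"pics/{c}_12.png"); print(a.shape)
E
```

```text
(576, 576, 3)
(540, 540, 3)
```

View pics/top_12.png

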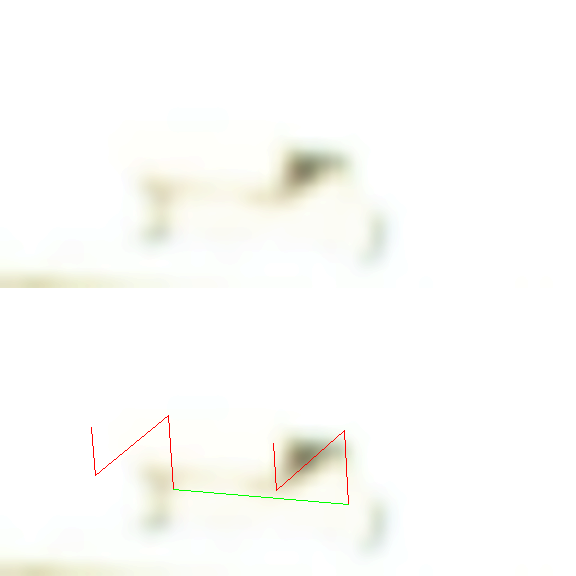

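View pics/scene_12.png

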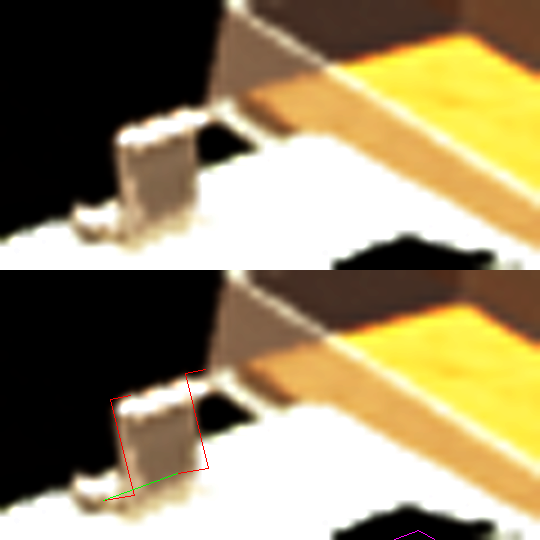

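The model fits within about 1 px, with the clip at about 2.57 rad. As insurance I first give the cover's top a light push home, beside the handle, with shut fingers tilted 25 deg.

```bash
cat >> h.py <<'E'
def tip(x,y,z,tilt=0):  # unit mm
    goto(pw(U,(x,y,z))[0]-tool(U[2],tilt).apply([0,0,.025]),tool(U[2],tilt),False)
E
python3 - <<'E'
from h import *
tip(-100,-40,160,25); tip(-65,-40,145,25)
E
```

```text
t 12.15 tcp [0.3855 0.245  0.2586] need cm [ 7.27 -3.98 -7.6 ] rot [ -0.5 -24.1   0.3] F [ 0.1  0.6 -0.7] w -0.006 q [-0.5   0.12 -0.23  2.05  0.05  0.97  0.77]
t 12.15 tcp [0.3855 0.245  0.2586] need cm [10.76 -4.12 -9.1 ] rot [ -0.5 -24.1   0.3] F [ 0.1  0.6 -0.7] w -0.006 q [-0.5   0.12 -0.23  2.05  0.05  0.97  0.77]
```

Request:
move_arm --steps '[-1,1.2,-0.7,-1.2,-0.1,-4,0,-1,1.2,-0.7,-1.2,-0.1,-4,0,-1,1.2,-0.7,-1.3,-0.1,-4,0,-1,1.2,-0.7,-1.3,-0.1,-4,0,-1,1.2,-0.6,-1.3,-0.1,-4,0,-1,1.2,-0.6,-1.3,0,-4,0,-1,0,0,0,0,0,0]'

```text
t: 12.85
eef_pos: [0.4557, 0.2037, 0.1807]
tool_rot: [0.214, 0.021, 0.977, -0.006]
contact_force: [-0.4, -0.0, 0.7]
gripper_width: -0.001
```

```bash
python3 - <<'E'
from h import *
tip(-65,-40,145,25)
E
```

```text
t 12.85 tcp [0.4557 0.2037 0.1807] need cm [ 3.74  0.01 -1.3 ] rot [ 0.1 -0.2  0.2] F [-0.4 -0.   0.7] w -0.001 q [-0.62  0.17 -0.11  2.29  0.74  0.48  0.17]
```

Request:
move_arm --steps '[-1,1,0,-0.4,0,0,0,-1,1,0,-0.4,0,0,0,-1,0.8,0,-0.4,0,0,0,-1,0.4,0,0,0,0,0,-1,0.3,0,0,0,0,0,-1,0,0,0,0,0,0]'

```text
t: 13.45
eef_pos: [0.4922, 0.2051, 0.171]
tool_rot: [0.215, 0.022, 0.976, -0.004]
contact_force: [-0.6, -0.9, 0.1]
gripper_width: -0.0
```

```bash
python3 - <<'E'
from h import *
tip(-65,-40,145,25)
E
```

```text
t 13.45 tcp [0.4922 0.2051 0.171 ] need cm [ 0.09 -0.14 -0.33] rot [-0.1 -0.1  0.2] F [-0.6 -0.9  0.1] w -0.0 q [-0.59  0.23 -0.09  2.24  0.75  0.45  0.2 ]
```

Request:
move_arm --steps '[-1,0.3,0,-0.2,0,0,0,-1,0.2,0,0,0,0,0,-1,0,0,0,0,0,0]'

```text
t: 13.75
eef_pos: [0.4928, 0.2053, 0.1702]
tool_rot: [0.214, 0.021, 0.977, -0.005]
contact_force: [-44.9, -7.2, 49.9]
gripper_width: 0.003
```

```bash
python3 - <<'E'
from h import *
tip(-65,-40,145,25)
E
```

```text
t 13.75 tcp [0.4928 0.2053 0.1702] need cm [ 0.03 -0.16 -0.25] rot [ 0.  -0.2  0.2] F [-44.9  -7.2  49.9] w 0.003 q [-0.59  0.23 -0.09  2.23  0.75  0.45  0.21]
```

Contact came exactly where the shut plate should be, but the controller is stiff and the force was higher than I wanted. I back off at once.

Request:
move_arm --steps '[-1,-0.5,0,0.2,0,0,0,-1,-2,0,1,0,0,0,-1,-3,0,3,0,4,0,-1,-2,0.5,4,0,5,0,-1,0,1,4,0,5,0,-1,2,1.2,2,0,5,0,-1,3,1,0,0,5,0]'

```text
t: 14.45
eef_pos: [0.4747, 0.2445, 0.3154]
tool_rot: [0.011, 0.019, 1.0, -0.005]
contact_force: [0.5, 0.4, -0.3]
gripper_width: -0.0
```

```bash
python3 - <<'E'
from clip import *
tip(-5,0,240,0); tip(-5,0,193,0)
draw("14",2.57)
a=cv2.imread("pics/top_14.png"); cv2.imwrite("pics/top_14.png",cv2.resize(a[:225],None,fx=2.5,fy=2.5))
E
```

```text
t 14.45 tcp [0.4747 0.2445 0.3154] need cm [ 9.05 -0.36 -5.04] rot [ 0.6  1.3 -0.1] F [ 0.5  0.4 -0.3] w -0.0 q [-0.45  0.19 -0.17  1.82  0.06  1.12  0.88]
t 14.45 tcp [0.4747 0.2445 0.3154] need cm [ 9.05 -0.36 -9.74] rot [ 0.6  1.3 -0.1] F [ 0.5  0.4 -0.3] w -0.0 q [-0.45  0.19 -0.17  1.82  0.06  1.12  0.88]
```

View pics/top_14.png

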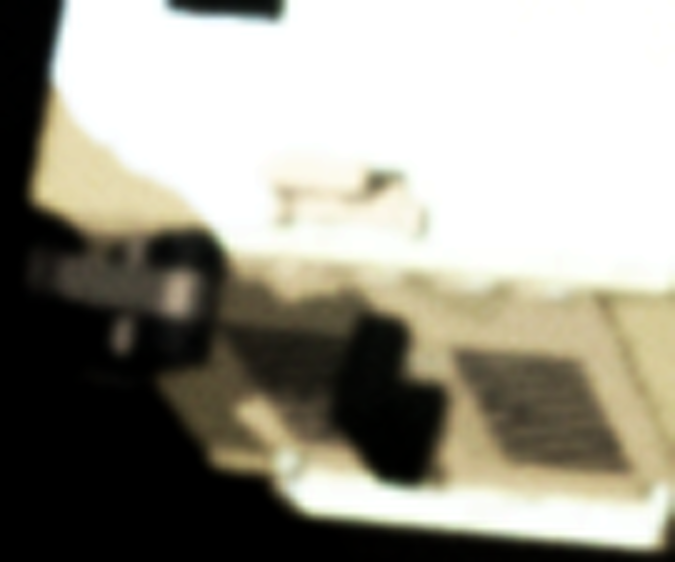

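The cover is still shut and the clip is untouched. Now the fingertips go over and behind the clip.

Request:
move_arm --steps '[-1,3,-0.1,0,0.2,0.4,0,-1,3,-0.1,0,0.2,0.4,0,-1,3,-0.1,0,0.2,0.4,0,-1,0,0,-3,0,0,0,-1,0,0,-3,0,0,0,-1,0,0,-2,0,0,0,-1,0,0,0,0,0,0]'

```text
t: 15.25
eef_pos: [0.5613, 0.238, 0.2266]
tool_rot: [-0.004, 0.02, 1.0, -0.005]
contact_force: [-0.3, -0.3, 0.2]
gripper_width: -0.002
```

```bash
python3 - <<'E'
from look import *
tip(-5,0,193,0); look("15",{"scene":(330,80,110,85)},False)
E
```

```text
t 15.25 tcp [0.5613 0.238  0.2266] need cm [ 0.39  0.29 -0.86] rot [ 0.6 -0.5  0. ] F [-0.3 -0.3  0.2] w -0.002 q [-0.4   0.41 -0.13  1.73  0.07  1.02  0.97]
```

View pics/scene_15.png

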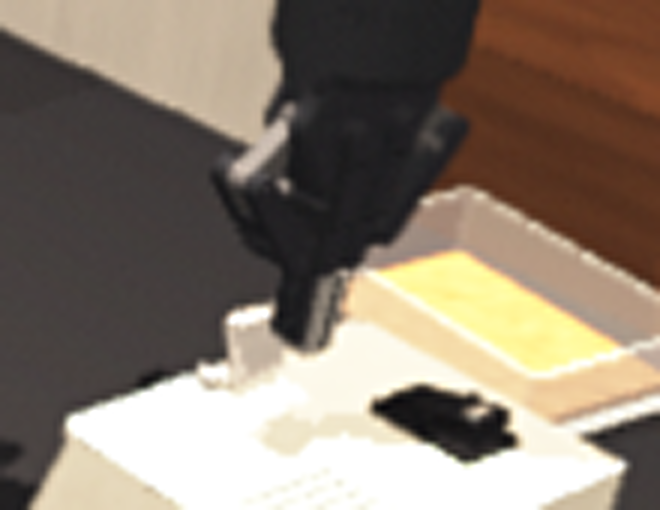

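```bash
python3 - <<'E'
from h import *
s,p,r=cur()
for d in (.015,.025,.035): print(d,(proj("scene",p+r.apply([0,0,d]))[0]-[330,80])*6)
E
```

```text
0.015 [305.39742989 315.90665442]
0.025 [300.66998976 337.24031827]
0.035 [295.99699232 358.30838979]
```

Tip height confirmed at 25–27 mm ahead of the TCP. I sweep the clip forward.

Request:
move_arm --steps '[-1,0.2,0.3,-0.5,0,0,0,-1,0,0,-0.4,0,0,0,-1,-1,0,0,0,0,0,-1,-1,0,0,0,0,0,-1,-1,0,0,0,0,0,-1,-1,0,0,0,0,0,-1,0,0,0,0,0,0]'

```text
t: 16.0
eef_pos: [0.5236, 0.2423, 0.2212]
tool_rot: [-0.002, 0.02, 1.0, -0.004]
contact_force: [0.3, 0.1, -0.3]
gripper_width: 0.002
```

```bash
python3 - <<'E'
from look import *
tip(-67,0,192,0); look("16",{"scene":(330,80,110,85)},False)
E
```

```text
t 16.0 tcp [0.5236 0.2423 0.2212] need cm [-2.03  0.11 -0.42] rot [ 0.4 -0.2 -0. ] F [ 0.3  0.1 -0.3] w 0.002 q [-0.43  0.36 -0.15  1.82  0.07  0.97  0.93]
```

View pics/scene_16.png

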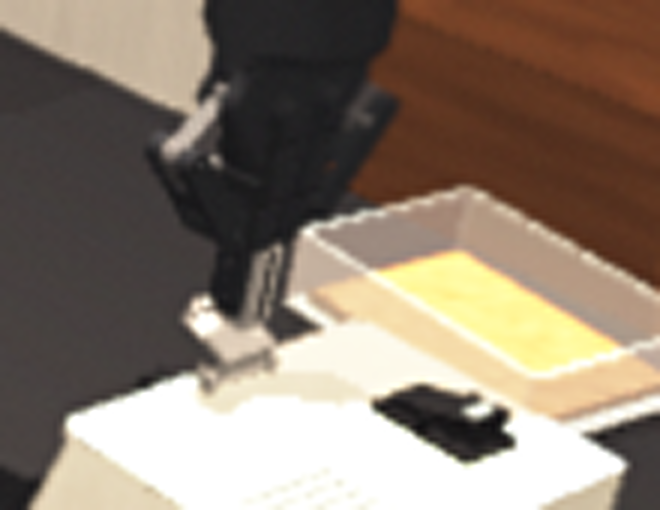

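The clip is folding forward, now about 2 rad. I keep going forward and down.

Request:
move_arm --steps '[-1,-0.8,0.1,-0.2,0,0,0,-1,-0.8,0,-0.2,0,0,0,-1,-0.5,0,-0.4,0,0,0,-1,0,0,-0.7,0,0,0,-1,0,0,-0.7,0,0,0,-1,0,0,0,0,0,0]'

```text
t: 16.65
eef_pos: [0.5024, 0.243, 0.1971]
tool_rot: [-0.004, 0.02, 1.0, -0.004]
contact_force: [-4.7, 0.9, -0.2]
gripper_width: -0.001
```

```bash
python3 - <<'E'
from look import *
tip(-67,0,165,0); look("17",{"scene":(330,80,110,85)},False)
E
```

```text
t 16.65 tcp [0.5024 0.243  0.1971] need cm [ 0.08  0.04 -0.71] rot [ 0.5 -0.4 -0. ] F [-4.7  0.9 -0.2] w -0.001 q [-0.44  0.36 -0.15  1.88  0.07  0.91  0.9 ]
```

View pics/scene_17.png

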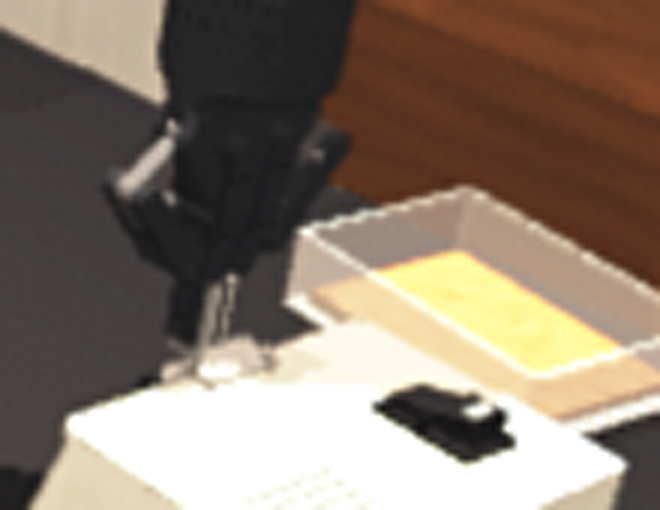

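Request:
move_arm --steps '[-1,-0.1,0,-0.5,0,0,0,-1,0,0,-0.5,0,0,0,-1,0,0,0,0,0,0]'

```text
t: 17.0
eef_pos: [0.5014, 0.2437, 0.1893]
tool_rot: [-0.003, 0.02, 1.0, -0.004]
contact_force: [-10.2, -0.5, 10.0]
gripper_width: -0.002
```

```bash
python3 - <<'E'
from look import *
tip(-63,0,162,0); look("18",{"scene":(330,80,110,85),"top":(85,180,110,85)},False)
E
```

```text
t 17.0 tcp [0.5014 0.2437 0.1893] need cm [ 0.58 -0.05 -0.23] rot [ 0.4 -0.4 -0. ] F [-10.2  -0.5  10. ] w -0.002 q [-0.44  0.37 -0.15  1.89  0.07  0.9   0.9 ]
```

View pics/scene_18.png

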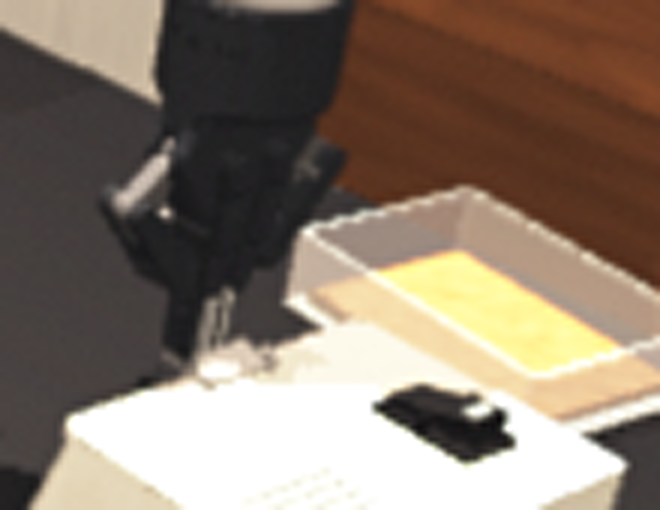

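View pics/top_18.png

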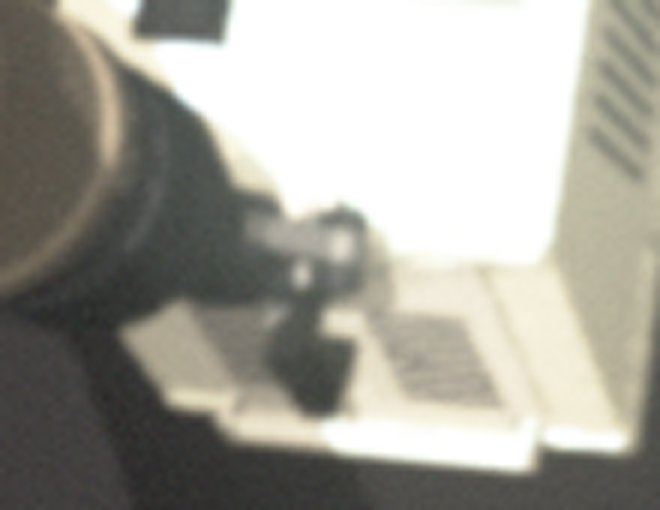

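Force has built up to about 14 N before the clip is home, so something isn't as modelled. I back off forwards and look.

Request:
move_arm --steps '[-1,-0.3,0,0.2,0,0,0,-1,-1,0,1,0,0,0,-1,-2,0,2,0,0,0,-1,-3,0,2,0,0,0,-1,-4,0,2,0,0,0,-1,-3,0,0,0,0,0]'

```text
t: 17.7
eef_pos: [0.37, 0.2439, 0.264]
tool_rot: [0.001, 0.02, 1.0, -0.002]
contact_force: [0.6, 0.2, 0.0]
gripper_width: -0.002
```

```bash
python3 - <<'E'
from clip import *
import clip
draw("19",0.8,{"scene":(345,110,60,30),"top":(105,195,60,35)})
E
```

```text
(no output)
```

View pics/scene_19.png

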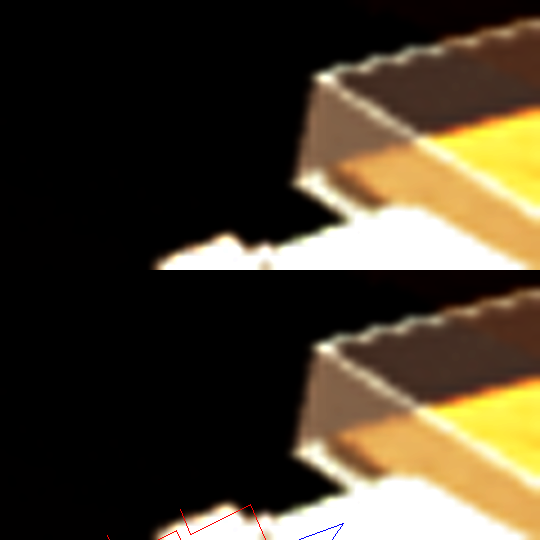

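View pics/top_19.png

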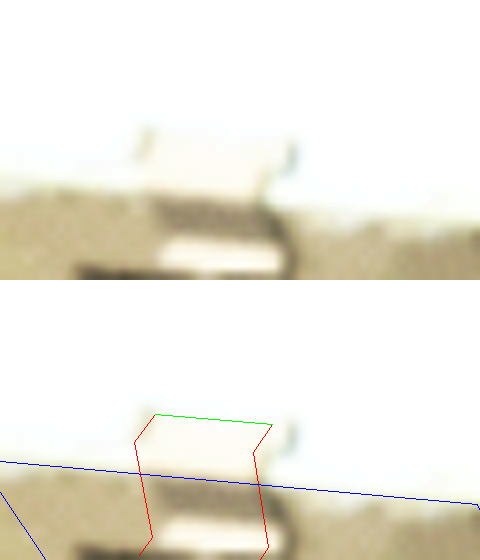

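```bash
python3 - <<'E'
from clip import *
from station import cams
r=cams.read_camera("top")["pixels"][:,:,::-1]; b=(110,200,50,36); k=7
im=cv2.resize(r[b[1]:b[1]+b[3],b[0]:b[0]+b[2]],None,fx=k,fy=k,interpolation=cv2.INTER_CUBIC)
g=(255*(np.clip((im.astype(float)-60)/195,0,1))**1.8).astype(np.uint8)
out=[g]
for a in(0,.25,.5):
    o=g.copy()
    for y in(15,-15):
        q=((proj("top",pw(U,clippts(a,y)))-b[:2]+.5)*k-.5).round().astype(np.int32); cv2.polylines(o,[q],False,(0,0,255),1)
    out.append(o)
cv2.imwrite("pics/c20.png",np.vstack([np.hstack(out[:2]),np.hstack(out[2:])]))
E
```

```text
(no output)
```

View pics/c20.png

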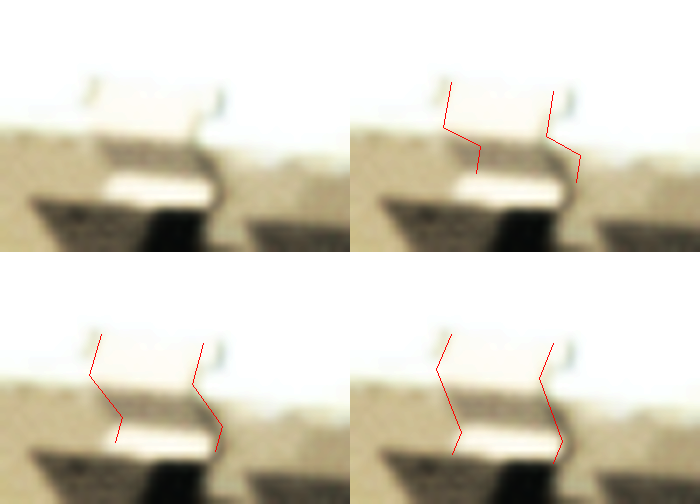

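The nose would cut the sloping cover if it hung plumb, so it must lie parallel to the plate, 20 deg forward. I compare that model at 0, 0.1 and 0.2 rad.

```bash
cat >> clip.py <<'E'
def clip2(a,y,L=28):
    n=a+np.radians(20); ar=np.array([-np.cos(a),np.sin(a)]); no=np.array([-np.sin(n),-np.cos(n)]); cu=np.array([-np.cos(n),np.sin(n)]); H=np.array([-38,173.])
    P=[H,H+13*ar,H+13*ar+L*no,H+13*ar+L*no+8*cu]
    return [(p[0],y,p[1]) for p in P]
def panel(n,angs,b=(110,200,50,36),k=7,cam="top"):
    from station import cams
    r=cams.read_camera(cam)["pixels"][:,:,::-1]
    im=cv2.resize(r[b[1]:b[1]+b[3],b[0]:b[0]+b[2]],None,fx=k,fy=k,interpolation=cv2.INTER_CUBIC)
    g=(255*(np.clip((im.astype(float)-60)/195,0,1))**1.8).astype(np.uint8)
    out=[g]
    for a in angs:
        o=g.copy()
        for y in(15,-15):
            q=((proj(cam,pw(U,clip2(a,y)))-b[:2]+.5)*k-.5).round().astype(np.int32); cv2.polylines(o,[q],False,(0,0,255),1)
        out.append(o)
    cv2.imwrite(f"pics/{n}.png",np.vstack([np.hstack(out[:2]),np.hstack(out[2:])]))
E
python3 - <<'E'
from clip import *
panel("c21",(0,.1,.2))
E
```

```text
(no output)
```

View pics/c21.png

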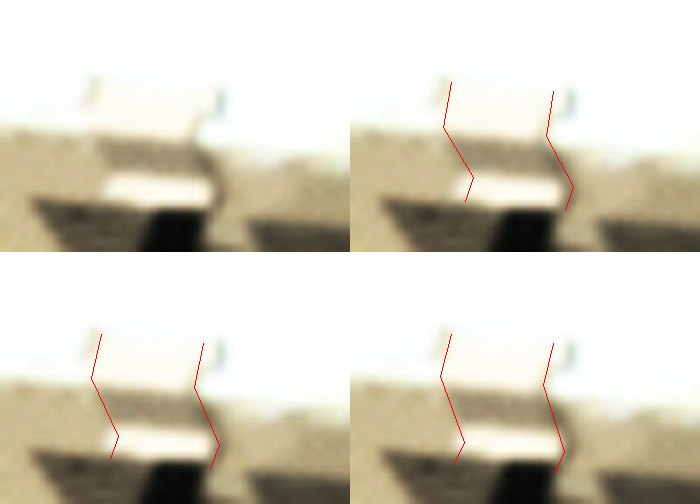

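The arm edge and fold agree with about 0 rad. I still press it home once more gently from the front, in small steps.

```bash
python3 - <<'E'
from h import *
tip(-85,0,175,0); tip(-75,0,160,0)
E
```

```text
t 17.9 tcp [0.3707 0.2431 0.2619] need cm [11.45  0.1  -6.19] rot [ 0.4 -0.   0. ] F [0.1 0.8 0.5] w 0.004 q [-0.52  0.1  -0.22  2.06  0.03  0.99  0.78]
t 17.9 tcp [0.3707 0.2431 0.2619] need cm [12.45  0.06 -7.69] rot [ 0.4 -0.   0. ] F [0.1 0.8 0.5] w 0.004 q [-0.52  0.1  -0.22  2.06  0.03  0.99  0.78]
```

Request:
move_arm --steps '[-1,3,0,-1.5,0,0,0,-1,3,0,-1.5,0,0,0,-1,3,0,-1.5,0,0,0,-1,2.4,0,-1.6,0,0,0,-1,0.5,0,-0.8,0,0,0,-1,0.4,0,-0.8,0,0,0,-1,0,0,0,0,0,0]'

```text
t: 18.6
eef_pos: [0.493, 0.2427, 0.1829]
tool_rot: [-0.002, 0.021, 1.0, -0.004]
contact_force: [-1.5, -0.1, 0.9]
gripper_width: 0.001
```

```bash
python3 - <<'E'
from h import *
tip(-69,0,159,0)
E
```

```text
t 18.6 tcp [0.493  0.2427 0.1829] need cm [0.83 0.08 0.11] rot [ 0.5 -0.3  0.1] F [-1.5 -0.1  0.9] w 0.001 q [-0.45  0.37 -0.15  1.92  0.08  0.87  0.89]
```

Request:
move_arm --steps '[-1,0.3,0,0.1,0,0,0,-1,0.2,0,0,0,0,0,-1,0,0,0,0,0,0]'

```text
t: 18.9
eef_pos: [0.4988, 0.2434, 0.1859]
tool_rot: [-0.001, 0.02, 1.0, -0.003]
contact_force: [0.5, -1.3, 0.3]
gripper_width: -0.001
```

```bash
python3 - <<'E'
from h import *
tip(-69,0,159,0)
E
```

```text
t 18.9 tcp [0.4988 0.2434 0.1859] need cm [ 0.25  0.01 -0.19] rot [ 0.4 -0.1  0. ] F [ 0.5 -1.3  0.3] w -0.001 q [-0.45  0.37 -0.15  1.9   0.08  0.88  0.89]
```

Request:
move_arm --steps '[-1,0.2,0,-0.1,0,0,0,-1,0.1,0,0,0,0,0,-1,0,0,0,0,0,0]'

```text
t: 19.2
eef_pos: [0.4997, 0.2435, 0.1848]
tool_rot: [-0.003, 0.02, 1.0, -0.004]
contact_force: [-7.8, -0.8, 9.6]
gripper_width: -0.002
```

```bash
python3 - <<'E'
from h import *
tip(-69,0,159,0)
E
```

```text
t 19.2 tcp [0.4997 0.2435 0.1848] need cm [ 0.16 -0.   -0.08] rot [ 0.4 -0.3 -0. ] F [-7.8 -0.8  9.6] w -0.002 q [-0.45  0.37 -0.15  1.9   0.08  0.88  0.9 ]
```

Both blocked contacts, (-69, 164) and (-70.6, 160), lie on a line about 20 deg from vertical. That is the nose parallel to the plate, so the clip is at its stop. I back off and go for the rocker.

Request:
move_arm --steps '[-1,-0.5,0,0,0,0,0,-1,-1,0,0.5,0,0,0,-1,-1,0,3,0,0,0,-1,0,0.5,4,0,0,0,-1,3,1,3,0,0,0,-1,4,1,0,0,0,0,-1,4,1,0,0,0,0]'

```text
t: 19.9
eef_pos: [0.5876, 0.2789, 0.2914]
tool_rot: [0.0, 0.02, 1.0, -0.003]
contact_force: [0.6, -0.4, -0.0]
gripper_width: -0.0
```

```bash
python3 - <<'E'
from clip import *
tip(58,45,215,0)
panel("c22",(0,.1,.2)); 
from station import cams
r=cams.read_camera("scene")["pixels"][:,:,::-1]; cv2.imwrite("pics/s22.png",cv2.resize(r[80:170,340:450],None,fx=6,fy=6,interpolation=cv2.INTER_CUBIC))
E
```

```text
t 19.9 tcp [0.5876 0.2789 0.2914] need cm [ 4.24  0.44 -5.14] rot [0.3 0.  0. ] F [ 0.6 -0.4 -0. ] w -0.0 q [-0.44  0.41 -0.13  1.57  0.06  1.16  0.94]
```

View pics/c22.png

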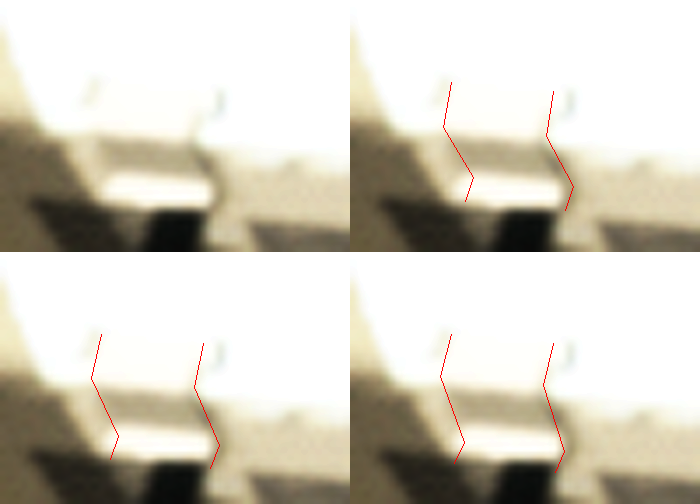

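View pics/s22.png

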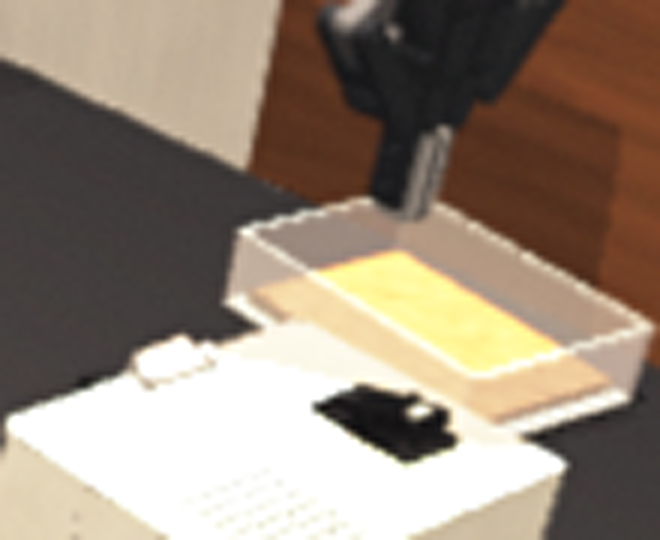

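The second press did not change the clip, so it is closed. The rocker sits at (385, 415) in the crop with its far end up. Now I press it.

```bash
python3 - <<'E'
from h import *
tip(64,45,195,0)
E
```

```text
t 20.0 tcp [0.59   0.2781 0.2885] need cm [ 4.6   0.5  -6.85] rot [ 0.4 -0.1  0.2] F [-0.8 -0.8 -0.5] w 0.002 q [-0.44  0.42 -0.13  1.57  0.06  1.16  0.94]
```

Request:
move_arm --steps '[-1,2.3,0.3,-1,0,0,0,-1,2.3,0.2,-1,0,0,0,-1,0,0,-2,0,0,0,-1,0,0,-1.5,0,0,0,-1,0,0,-1.2,0,0,0,-1,0,0,0,0,0,0]'

```text
t: 20.6
eef_pos: [0.6307, 0.2828, 0.22]
tool_rot: [-0.003, 0.02, 1.0, -0.004]
contact_force: [0.4, 0.5, -0.2]
gripper_width: 0.004
```

```bash
python3 - <<'E'
from look import *
tip(64,45,178,0); look("23",{"scene":(380,80,80,70)},False)
E
```

```text
t 20.6 tcp [0.6307 0.2828 0.22  ] need cm [ 0.53  0.03 -1.7 ] rot [ 0.5 -0.4  0. ] F [ 0.4  0.5 -0.2] w 0.004 q [-0.43  0.54 -0.12  1.53  0.08  1.08  0.96]
```

View pics/scene_23.png

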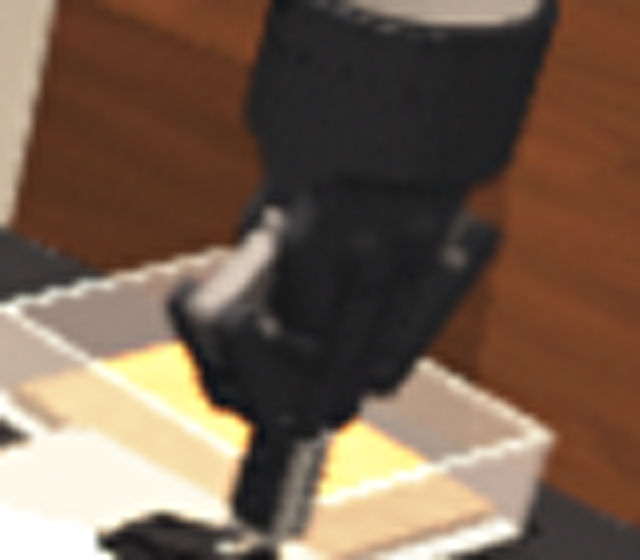

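Request:
move_arm --steps '[-1,0.4,0,-0.4,0,0,0,-1,0,0,-0.4,0,0,0,-1,0,0,-0.4,0,0,0,-1,0,0,0,0,0,0]'

```text
t: 21.05
eef_pos: [0.6368, 0.2831, 0.21]
tool_rot: [-0.001, 0.021, 1.0, -0.003]
contact_force: [0.6, -0.3, 0.7]
gripper_width: 0.001
```

```bash
python3 - <<'E'
from h import *
tip(64,45,178,0)
E
```

```text
t 21.05 tcp [0.6368 0.2831 0.21  ] need cm [-0.09  0.01 -0.7 ] rot [ 0.4 -0.1  0.1] F [ 0.6 -0.3  0.7] w 0.001 q [-0.43  0.56 -0.12  1.53  0.08  1.06  0.96]
```

Request:
move_arm --steps '[-1,0,0,-0.3,0,0,0,-1,0,0,-0.2,0,0,0,-1,0,0,0,0,0,0]'

```text
t: 21.35
eef_pos: [0.6366, 0.283, 0.2049]
tool_rot: [-0.001, 0.02, 1.0, -0.004]
contact_force: [2.1, -1.4, 1.7]
gripper_width: -0.0
```

Request:
move_arm --steps '[-1,0,0,-0.2,0,0,0,-1,0,0,0,0,0,0]'

```text
t: 21.55
eef_pos: [0.6367, 0.2831, 0.2035]
tool_rot: [-0.001, 0.02, 1.0, -0.004]
contact_force: [1.4, -0.4, 3.4]
gripper_width: -0.005
```

Request:
move_arm --steps '[-1,0,0,-0.2,0,0,0,-1,0,0,0,0,0,0]'

```text
t: 21.75
eef_pos: [0.6368, 0.2831, 0.2032]
tool_rot: [-0.001, 0.021, 1.0, -0.003]
contact_force: [-3.2, -1.4, 12.9]
gripper_width: 0.0
```

```bash
python3 - <<'E'
from look import *
tip(64,45,176,0); look("24",{"scene":(380,110,70,50)},False)
E
```

```text
t 21.75 tcp [0.6368 0.2831 0.2032] need cm [-0.09 -0.   -0.22] rot [ 0.4 -0.1  0.1] F [-3.2 -1.4 12.9] w 0.0 q [-0.43  0.57 -0.12  1.54  0.08  1.05  0.96]
```

View pics/scene_24.png

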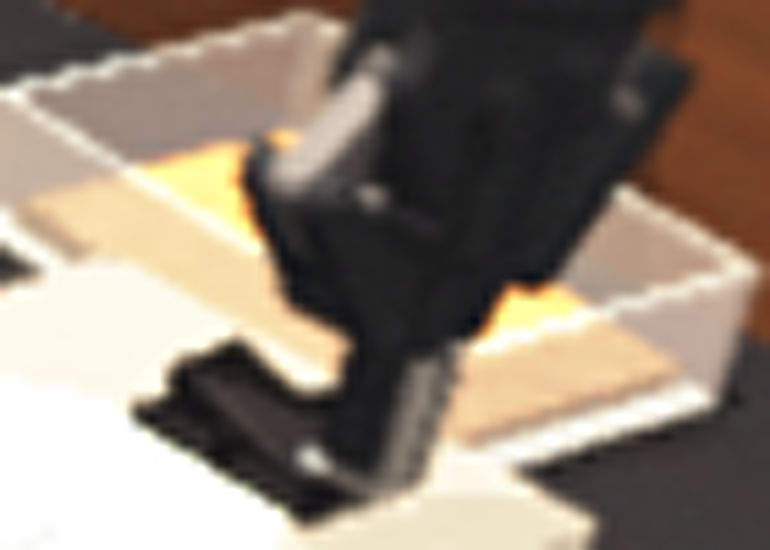

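The rocker's near end is now up and the force rose to 13 N at its stop. I retreat and check everything.

Request:
move_arm --steps '[-1,0,0,0.5,0,0,0,-1,0,0,3,0,0,0,-1,0,0,4,0,0,0,-1,-2,1,4,0,0,0,-1,-3,3,2,0,0,0,-1,-4,3,0,0,0,0,-1,-4,3,0,0,0,0,-1,-4,3,0,0,0,0]'

```text
t: 22.6
eef_pos: [0.464, 0.4139, 0.3355]
tool_rot: [-0.002, 0.02, 1.0, -0.004]
contact_force: [1.1, 0.7, 0.8]
gripper_width: 0.004
```

Request:
move_arm --steps '[-1,-4,3,0,0,0,0,-1,-4,3,0,0,0,0,-1,-4,3,0,0,0,0,-1,-4,3,0,0,0,0,-1,0,0,0,0,0,0,-1,0,0,0,0,0,0]'

```text
t: 23.2
eef_pos: [0.3044, 0.5336, 0.3353]
tool_rot: [-0.002, 0.018, 1.0, -0.004]
contact_force: [0.0, -0.7, 0.2]
gripper_width: 0.002
```

```bash
python3 - <<'E'
from look import *
from station import models
look("25",{"scene":(320,110,130,98),"top":(70,130,140,118)},False)
for c in("scene","top"):
    r=cams.read_camera(c)["pixels"][:,:,::-1]; cv2.imwrite(f"pics/{c}full.png",r)
    for q in["rocker_far","clip_nose","cover_handle","cover_top","dish","mug","old_lamp"]:
        print(c,q,[(round(d["score"],2),np.round(d["position"],1).tolist()) for d in models.place_of(c,q)][:3])
    print(c,"pred row/col handle",proj(c,pw(U,(-89,0,129)))[0][::-1].round(1),"rocker on",proj(c,pw(U,(55,45,179)))[0][::-1].round(1),"off",proj(c,pw(U,(55,45,186)))[0][::-1].round(1))
E
```

```text
scene rocker_far [(0.62, [151.2, 408.1]), (0.43, [142.7, 370.5])]
scene clip_nose [(0.39, [145.2, 360.4])]
scene cover_handle [(0.92, [331.4, 121.2]), (0.84, [210.7, 165.2]), (0.74, [269.0, 220.4])]
scene cover_top [(0.85, [342.9, 252.3]), (0.77, [334.3, 112.0]), (0.68, [192.8, 173.8])]
scene dish [(0.65, [196.3, 261.8])]
scene mug [(0.76, [272.1, 346.8])]
scene old_lamp [(0.55, [237.3, 303.9])]
scene pred row/col handle [147.7 354.1] rocker on [150.6 410. ] off [148.2 410.6]
top rocker_far [(0.88, [163.5, 117.2])]
top clip_nose [(0.77, [222.5, 130.6])]
top cover_handle [(0.63, [136.3, 371.7]), (0.62, [239.1, 135.9]), (0.57, [337.8, 368.5])]
top cover_top [(0.74, [222.8, 133.6]), (0.71, [203.5, 471.2]), (0.62, [128.6, 388.7])]
top dish [(0.97, [302.1, 256.1])]
top mug [(0.9, [155.1, 261.9]), (0.66, [217.6, 264.9])]
top old_lamp [(0.82, [214.0, 264.5])]
top pred row/col handle [240.6 135.2] rocker on [164.5 116.5] off [163.4 115.1]
```

View pics/scene_25.png

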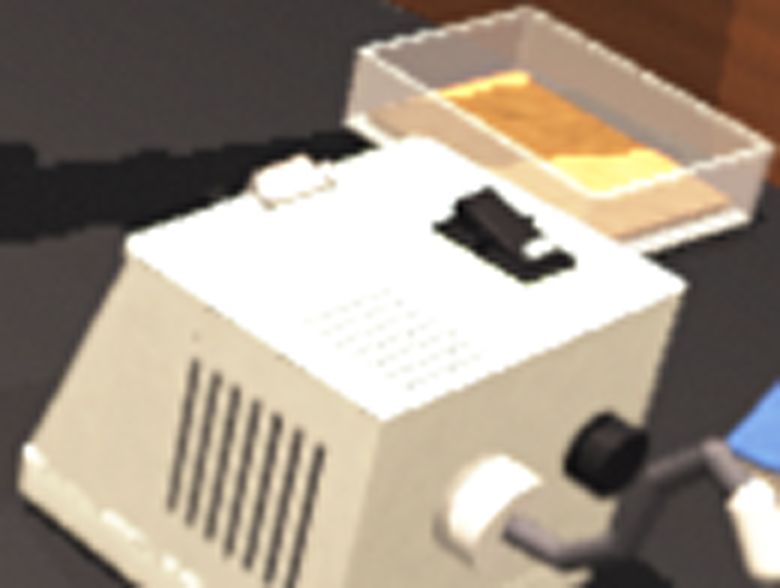

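View pics/top_25.png

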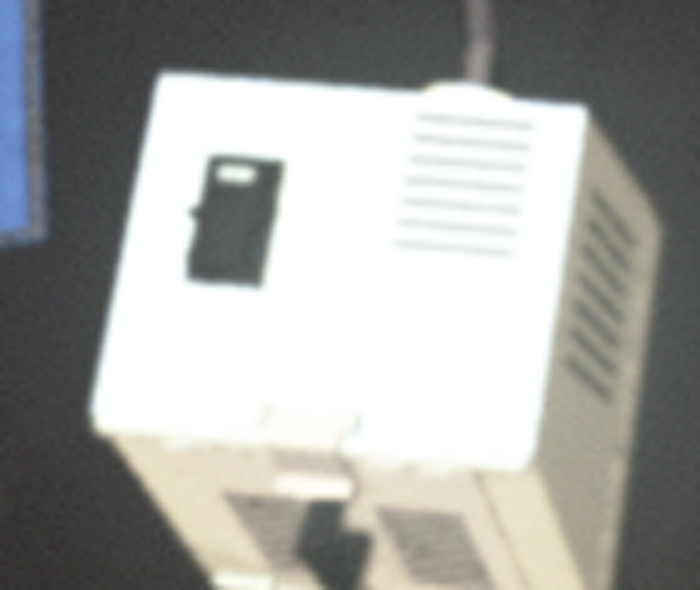

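View pics/topfull.png

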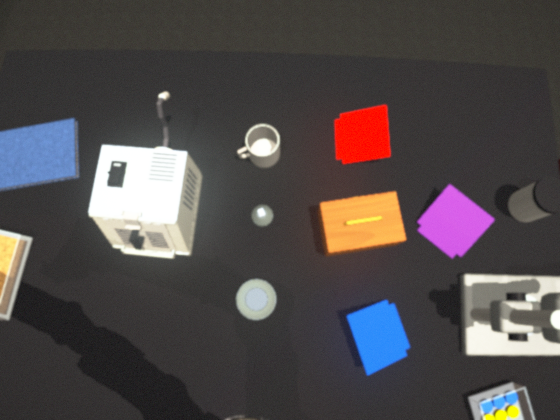

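```bash
python3 - <<'E'
from h import *
from station import cams
for c in("top","scene"):
    r=cams.read_camera(c)["pixels"].astype(float); d=np.abs(cv2.GaussianBlur(r-cal[c]["pixels"],(5,5),0)).max(2)
    bx={"top":dict(dish=(235,278,278,322),lamp=(248,202,276,230),mug=(234,122,284,170)),"scene":dict(dish=(242,182,280,206),lamp=(290,220,318,244),mug=(330,236,374,288))}[c]
    print(c,{k:round(float(d[b[1]:b[3],b[0]:b[2]].max()),0) for k,b in bx.items()})
r=cams.read_camera("scene")["pixels"][:,:,::-1]; b=(385,135,40,28);k=9
im=cv2.resize(r[b[1]:b[1]+b[3],b[0]:b[0]+b[2]],None,fx=k,fy=k,interpolation=cv2.INTER_CUBIC)
im=np.clip(im.astype(float)*1.8,0,255).astype(np.uint8);out=[im]
for a in(.22,-.12,-.22):
    o=im.copy(); P=[]
    for R_,y in((24,12),(24,-12),(-24,-12),(-24,12),(24,12)):
        P.append((40+R_*np.cos(a)-4.2*np.sin(a),45+y,179+R_*np.sin(a)+4.2*np.cos(a)))
    q=((proj("scene",pw(U,P))-b[:2]+.5)*k-.5).round().astype(np.int32); cv2.polylines(o,[q],False,(0,0,255),1); out.append(o)
cv2.imwrite("pics/rk.png",np.vstack([np.hstack(out[:2]),np.hstack(out[2:])]))
E
```

```text
top {'dish': 14.0, 'lamp': 11.0, 'mug': 13.0}
scene {'dish': 7.0, 'lamp': 1.0, 'mug': 1.0}
```

View pics/rk.png

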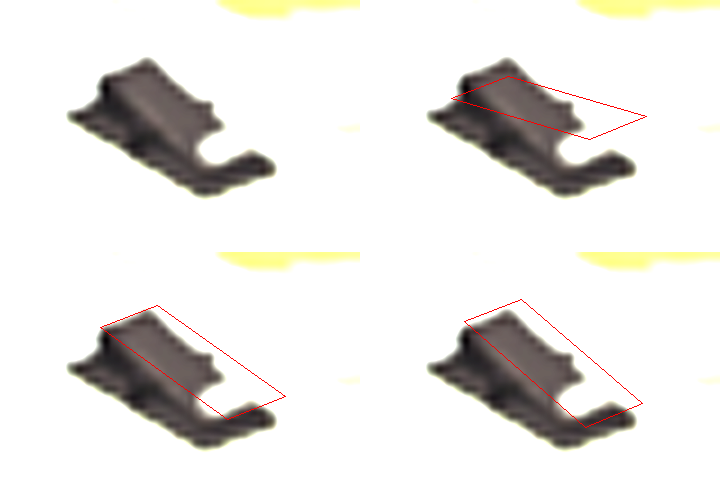

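The bystanders are unchanged. The rocker overlay can't quite separate "nearly" from "fully" on, and the shut fingers (about 29 mm) are wider than the rocker. I press once more with a single fingertip, which fits inside its 24 mm.

```bash
python3 - <<'E'
from h import *
tip(65,18,250,0); tip(65,18,200,0)
E
```

```text
t 24.25 tcp [0.3065 0.5331 0.336 ] need cm [ 32.94 -27.7   -6.1 ] rot [ 0.4 -0.2  0. ] F [0.3 0.2 0.5] w 0.002 q [-0.94  0.34 -0.28  1.59  0.1   1.24  0.3 ]
t 24.25 tcp [0.3065 0.5331 0.336 ] need cm [ 32.94 -27.7  -11.1 ] rot [ 0.4 -0.2  0. ] F [0.3 0.2 0.5] w 0.002 q [-0.94  0.34 -0.28  1.59  0.1   1.24  0.3 ]
```

Request:
move_arm --steps '[-0.1,3.6,-3,0,0,0,0,-0.1,3.6,-3,0,0,0,0,-0.1,3.6,-3,0,0,0,0,-0.1,3.6,-3,0,0,0,0,-0.1,3.6,-3,0,0,0,0,-0.1,3.6,-3,0,0,0,0,-0.1,3.6,-3,0,0,0,0,-0.1,3.6,-3,0,0,0,0]'

```text
t: 25.05
eef_pos: [0.5958, 0.2917, 0.3362]
tool_rot: [-0.001, 0.02, 1.0, -0.003]
contact_force: [0.6, 1.3, -0.3]
gripper_width: 0.451
```

Request:
move_arm --steps '[-0.1,3.6,-3,0,0,0,0,-0.1,0.8,-0.8,-2,0,0,0,-0.1,0,0,-3,0,0,0,-0.1,0,0,-2.5,0,0,0,-0.1,0,0,-1.5,0,0,0,-0.1,0,0,0,0,0,0]'

```text
t: 25.65
eef_pos: [0.6373, 0.2547, 0.2435]
tool_rot: [-0.003, 0.02, 1.0, -0.005]
contact_force: [-1.7, -0.5, 0.1]
gripper_width: 0.454
```

```bash
python3 - <<'E'
from look import *
s,p,r=cur(); q=(np.linalg.inv(TU())@np.append(p,1))[:3]*1000; print(q, s["contact_force"],s["gripper_width"]*85)
look("26",{"scene":(370,100,80,60),"top":(85,140,80,60)},False)
E
```

```text
[ 66.47166786  16.67404805 243.52374052] [-1.71368109 -0.49873206  0.10764377] 38.5875589979852
```

View pics/scene_26.png

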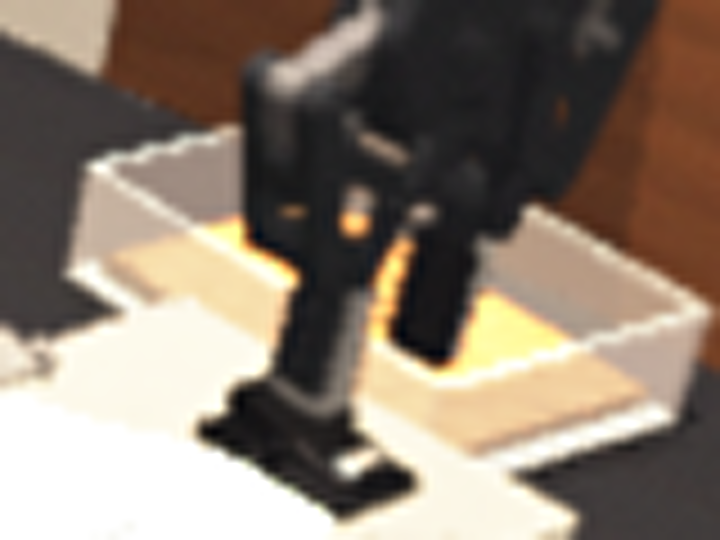

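Request:
move_arm --steps '[-0.1,0,0.2,-1.5,0,0,0,-0.1,0,0,-1.5,0,0,0,-0.1,0,0,-0.8,0,0,0,-0.1,0,0,0,0,0,0]'

```text
t: 26.15
eef_pos: [0.6375, 0.2566, 0.2059]
tool_rot: [-0.003, 0.02, 1.0, -0.004]
contact_force: [-0.0, -0.1, 0.3]
gripper_width: 0.45
```

```bash
python3 - <<'E'
from look import *
s,p,r=cur(); q=(np.linalg.inv(TU())@np.append(p,1))[:3]*1000; print(q, s["contact_force"],s["gripper_width"]*85)
look("27",{"scene":(370,100,80,60)},False)
E
```

```text
[ 66.56307928  18.60787633 205.88629915] [-0.02920487 -0.07935343  0.25720276] 38.23226014813326
```

View pics/scene_27.png

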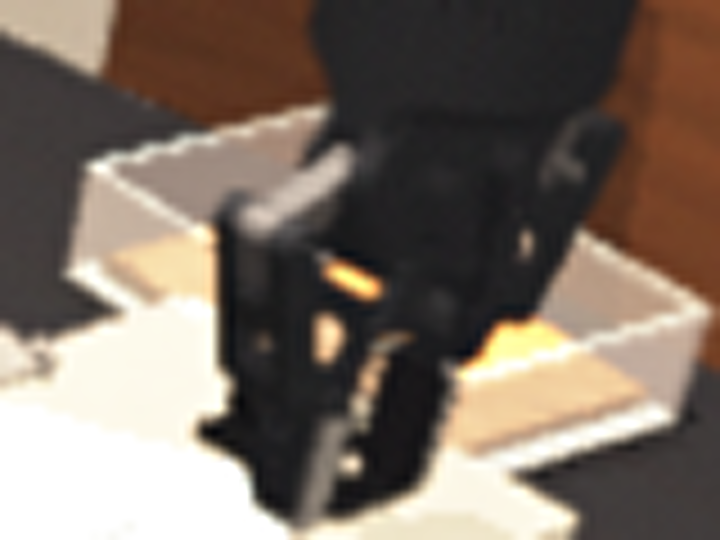

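The right-hand finger is over the rocker's far end at about (400, 490). I press in small steps.

Request:
move_arm --steps '[-0.1,0,0,-0.3,0,0,0,-0.1,0,0,-0.2,0,0,0,-0.1,0,0,0,0,0,0]'

```text
t: 26.5
eef_pos: [0.6385, 0.257, 0.203]
tool_rot: [-0.001, 0.02, 1.0, -0.004]
contact_force: [-0.5, 0.2, -0.5]
gripper_width: 0.451
```

Request:
move_arm --steps '[-0.1,0,0,-0.2,0,0,0,-0.1,0,0,0,0,0,0]'

```text
t: 26.7
eef_pos: [0.6388, 0.2573, 0.2016]
tool_rot: [-0.001, 0.02, 1.0, -0.003]
contact_force: [-1.5, 0.2, 2.4]
gripper_width: 0.451
```

Request:
move_arm --steps '[-0.1,0,0,-0.2,0,0,0,-0.1,0,0,0,0,0,0]'

```text
t: 26.9
eef_pos: [0.639, 0.2574, 0.2009]
tool_rot: [-0.001, 0.02, 1.0, -0.003]
contact_force: [-3.2, -1.5, 9.6]
gripper_width: 0.449
```

Request:
move_arm --steps '[-0.1,0,0,-0.2,0,0,0,-0.1,0,0,0,0,0,0]'

```text
t: 27.1
eef_pos: [0.6403, 0.2581, 0.1996]
tool_rot: [0.001, 0.021, 1.0, -0.002]
contact_force: [1.3, 0.2, 7.3]
gripper_width: 0.451
```

Request:
move_arm --steps '[-0.1,0,0,1,0,0,0,-0.1,0,0,4,0,0,0,-0.1,0,0,4,0,0,0,-0.1,0,0,4,0,0,0,-0.1,-3.6,3,0,0,0,0,-0.1,-3.6,3,0,0,0,0,-0.1,-3.6,3,0,0,0,0,-0.1,-3.6,3,0,0,0,0]'

```text
t: 27.9
eef_pos: [0.4927, 0.3777, 0.3272]
tool_rot: [-0.001, 0.021, 1.0, -0.004]
contact_force: [1.0, 1.2, -0.1]
gripper_width: 0.45
```

Request:
move_arm --steps '[-0.1,-3.6,3,0,0,0,0,-0.1,-3.6,3,0,0,0,0,-0.1,-3.6,3,0,0,0,0,-0.1,-3.6,3,0,0,0,0,-0.1,0,0,0,0,0,0,-0.1,0,0,0,0,0,0]'

```text
t: 28.5
eef_pos: [0.349, 0.4977, 0.327]
tool_rot: [-0.002, 0.019, 1.0, -0.004]
contact_force: [0.4, -1.0, 0.3]
gripper_width: 0.447
```

```bash
python3 - <<'E'
from look import *
r=cams.read_camera("scene")["pixels"][:,:,::-1]; t=cams.read_camera("top")["pixels"][:,:,::-1]
old=cv2.imread("pics/scenefull.png"); oldt=cv2.imread("pics/topfull.png")
f=lambda im,b,k:cv2.resize(im[b[1]:b[1]+b[3],b[0]:b[0]+b[2]],None,fx=k,fy=k,interpolation=cv2.INTER_CUBIC)
b=(385,135,40,28)
s0=cal["scene"]["pixels"][:,:,::-1]
a=np.hstack([f(s0,b,6),f(old,b,6),f(r,b,6)]); a=np.clip(a.astype(float)*1.6,0,255)
cv2.imwrite("pics/cmp.png",a)
d=np.abs(r.astype(float)-old)[b[1]:b[1]+b[3],b[0]:b[0]+b[2]].max(); print("rocker diff",d)
d=cv2.GaussianBlur(np.abs(t.astype(float)-oldt).max(2),(3,3),0); print("unit top diff",d[140:260,85:205].max())
s,p,_=cur(); print(s["t"],p,s["contact_force"])
E
```

```text
rocker diff 99.0
unit top diff 18.4375
28.6 [0.35162576 0.4960436  0.32693309] [-0.80199699 -0.25141856  0.80255329][ WARN:0@2.530] global loadsave.cpp:1063 imwrite_ Unsupported depth image for selected encoder is fallbacked to CV_8U.
```

View pics/cmp.png

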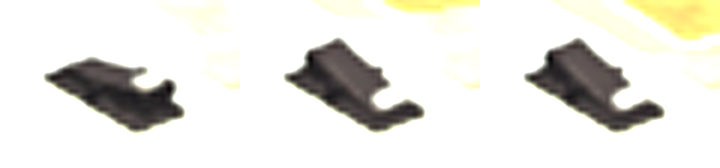

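The rocker looks the same before and after the second press, and clearly tipped compared with the start picture, so it was already at its stop. The cover and clip are unchanged, so I hand in.

```bash
python3 - <<'E'
from station import order
print(order.hand_in())
E
```

```text
the job is handed in; nothing more can be done
None
```

I refitted the grey cover from the case, closed the clip and switched the unit on. I handed in at about 28.6 s, with the arm clear of everything.

**What I did:** I set the lip into the channel with the plate about upright, swung the top shut and released it. A light push then went on its top. I folded the clip forward and pressed it to its stop, then pressed the rocker's far end down.

**Last checks:**
- **Cover:** its outline and handle match the shut prediction within about 1.5 px.
- **Clip:** a second press at about 12 N did not move it. The two blocked contacts lie on a line 20 deg from vertical, parallel to the plate. I took from this that it is at its stop.
- **Rocker:** its near end is up. It held at about 13 N on the first press, and a second press with one fingertip changed nothing in the picture.
- **Dish, mug and old lamp:** the pictures show them where they were.

**What disagreed or went less well:**
- **Push on the cover:** the fingertips briefly reached about 67 N, more than I intended, though below the 120 N wrist limit. I don't know how the 40 N limit on arm and gripper-body contact treats fingertips.
- **Clip angle:** my first clip model had the nose hanging plumb, and the picture then read about 0.35 rad open. I corrected it to a nose parallel to the plate, which fits about 0 rad. Its sideways fit is still off by about 1.4 px.
- **Rocker angle:** the image overlay alone could not tell nearly on from fully on, so that rests on the two presses. In the second press the tool also slid about 1 mm.

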